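# Load the resin block feeder on the dental bench

## Task

Load the block feeder: feel along the strip of plates at its front edge with the closed fingertips until one plate sinks, and press it right down so that the catch throws the gate open. Feed every pink resin block there is, one behind the other, into the tube until all of them are fully inside, then push the gate shut, and only then turn the selector on the blue pod to the green mark. Do not disturb the dental cast, the jar or the red stone.

Things in the scene. Friction and masses are not known exactly. Their poses are not given: they have to be found in the camera images.
- feeder: White block feeder fixed to the bench. Origin on the bench (z = 0) straight below the tube's mouth; +y runs into the tube, the gate opens to +x, the catch strip lies along the -x edge. Its white bed (x -35 to +75, y -74 to +194 mm) has its top 20 mm above the bench; beyond y = -74 mm is free bench.
- mouth (a point): Middle of the tube's mouth, on its floor, 20 mm above the bench; axes as the feeder's. The aluminium tube with clear roof runs 184 mm along +y to a closed end: room for five blocks. Bore 22 mm wide, 21 high, walls 6, top 46 mm above the bench. Its front face (y = 0) stops pushing fingertips; a block with its rear level with the mouth (centre y = +18 mm) or deeper is fully inside.
- cradle (a point): Middle of the loading cradle's floor, 41 mm before the mouth, 20 mm above the bench; axes as the feeder's. The cradle is 60 mm long along y, 20 mm wide between two walls 5 mm high and 5 mm thick, open above and at both ends. A block laid here along y is pushed into the tube from behind by closed fingertips held above the walls. The gate runs between cradle and mouth, 3 to 8 mm before the mouth.
- strip_near (a point): Middle of the near end (by the cradle) of the catch strip, on the plates' faces, 20 mm above the bench. A groove 44 mm wide runs from here 240 mm along feeder +y between rails 4 mm higher than the plates: five equal grey plates, centres 24, 72, 120, 168, 216 mm from here. Four are solid; one, different each time, is sprung and hides the catch. Eyes cannot tell which: feel for it.
- strip_far (a point): Middle of the far end of the catch strip, 20 mm above the bench.
- flap (a joint): How far the sprung plate has sunk against its light spring, m: 0 flush, 0.008 right in. It starts to sink at 1.5 N, is in at 3.5 N, springs back when let go. Only fingertips that stand on this plate alone (within about 10 mm of its centre along the strip) push it in.
- catch (a joint): How far the catch below the sprung plate is pressed, m: 0 to 0.006. It moves once the plate has sunk its 8 mm and needs about 9 to 12 N, so the fingertips end 14 mm below the plates' faces. It drives the gate (gate = 6 x catch) and stays down by friction; shutting the gate lifts it again.
- gate (a joint): Gate position, m: 0 shut across the mouth, 0.036 fully open, moved along feeder +x. It stays where it is left; shutting it by hand takes about 1.5 to 3 N.
- gate_top (a point): Middle of the top of the gate's orange head (16 mm along x, 12 along y, 20 high), 68 mm above the bench, 5.5 mm before the mouth. The steel blade below it, 24 mm wide along x, 5 thick, reaches down to the bed. To shut the gate push the head's +x face toward feeder -x with closed fingertips just above the tube's height; open, the head's middle stands 36 mm from the tube's axis.
- pod: Blue control pod fixed to the bench, 100 x 100 x 30 mm high, origin under its centre. The selector sits on top in the middle. Four dots lie round it on a 41 mm radius: white, yellow, green, red, clockwise from above.
- selector (a joint): Angle of the selector, rad, growing clockwise seen from above, 0 to 2.5; at 0 its white pointer line points along pod -x. It clicks into detents at 0.2 (white), 0.9 (yellow), 1.6 (green) and 2.3 (red), at most about 0.15 N m between them. It stays where it clicks in.
- selector_grip (a point): On the selector's axis at the height to grip, 67 mm above the bench. Its bar grip is 40 mm long, 14 mm wide, its top 7 mm above this point; the bar lies along the pointer line, the direction (-cos a, sin a) in the pod's x, y at angle a.
- green_mark (a point): The green dot, 9 mm across, on the pod's top; the pointer points at it when set.
- cast: Bystander: plaster dental cast, 64 x 62 x 34 mm, loose. Origin under its centre.
- jar: Bystander: jar with blue lid, 52 mm wide, 70 mm high, loose. Origin under its centre.
- stone: Bystander: reddish dressing stone, 100 x 45 x 25 mm, loose. Origin under its centre.
- block0: Pink resin milling block, 36 x 18 x 18 mm, about 30 g, loose, lying on the 4 mm thick green mat. Origin at its centre (9 mm above what it lies on), long axis x. May be absent (three to five of the five are there).
- block1: Pink resin milling block, 36 x 18 x 18 mm, about 30 g, loose, lying on the 4 mm thick green mat. Origin at its centre (9 mm above what it lies on), long axis x. May be absent (three to five of the five are there).
- block2: Pink resin milling block, 36 x 18 x 18 mm, about 30 g, loose, lying on the 4 mm thick green mat. Origin at its centre (9 mm above what it lies on), long axis x. May be absent (three to five of the five are there).
- block3: Pink resin milling block, 36 x 18 x 18 mm, about 30 g, loose, lying on the 4 mm thick green mat. Origin at its centre (9 mm above what it lies on), long axis x. May be absent (three to five of the five are there).
- block4: Pink resin milling block, 36 x 18 x 18 mm, about 30 g, loose, lying on the 4 mm thick green mat. Origin at its centre (9 mm above what it lies on), long axis x. May be absent (three to five of the five are there).

How it is judged (in metres and radians):
On the way, in this order (a step that is already met when the one before it is completed fails the run):
1. the sprung plate is pressed in by the fingertips and the catch has opened the gate (value of joint flap above 0.006 m and value of joint gate above 0.033 m), for 0.1 s.
2. every block is inside the tube, with the gate still open (y of block0 in the frame of mouth between 0.0145 and 0.19 m and x of block0 in the frame of mouth between -0.009 and 0.009 m and z of block0 in the frame of mouth between 0.004 and 0.016 m and y of block1 in the frame of mouth between 0.0145 and 0.19 m and x of block1 in the frame of mouth between -0.009 and 0.009 m and z of block1 in the frame of mouth between 0.004 and 0.016 m and y of block2 in the frame of mouth between 0.0145 and 0.19 m and x of block2 in the frame of mouth between -0.009 and 0.009 m and z of block2 in the frame of mouth between 0.004 and 0.016 m and y of block3 in the frame of mouth between 0.0145 and 0.19 m and x of block3 in the frame of mouth between -0.009 and 0.009 m and z of block3 in the frame of mouth between 0.004 and 0.016 m and y of block4 in the frame of mouth between 0.0145 and 0.19 m and x of block4 in the frame of mouth between -0.009 and 0.009 m and z of block4 in the frame of mouth between 0.004 and 0.016 m and value of joint gate above 0.02 m), for 0.2 s.
3. the gate is shut with the blocks inside (y of block0 in the frame of mouth between 0.0145 and 0.19 m and x of block0 in the frame of mouth between -0.009 and 0.009 m and z of block0 in the frame of mouth between 0.004 and 0.016 m and y of block1 in the frame of mouth between 0.0145 and 0.19 m and x of block1 in the frame of mouth between -0.009 and 0.009 m and z of block1 in the frame of mouth between 0.004 and 0.016 m and y of block2 in the frame of mouth between 0.0145 and 0.19 m and x of block2 in the frame of mouth between -0.009 and 0.009 m and z of block2 in the frame of mouth between 0.004 and 0.016 m and y of block3 in the frame of mouth between 0.0145 and 0.19 m and x of block3 in the frame of mouth between -0.009 and 0.009 m and z of block3 in the frame of mouth between 0.004 and 0.016 m and y of block4 in the frame of mouth between 0.0145 and 0.19 m and x of block4 in the frame of mouth between -0.009 and 0.009 m and z of block4 in the frame of mouth between 0.004 and 0.016 m and value of joint gate below 0.004 m), for 0.2 s.
4. the selector is at the green mark (value of joint selector between 1.48 and 1.72 rad), for 0.2 s.
At the end, for the whole second after the job is handed in: Every block present lies wholly inside the tube (its rear at most 3.5 mm outside the mouth, clear of the gate), at rest; the gate is shut to within 4 mm; the selector stands within 0.12 rad of the green mark; nothing is held (all of step 3 and all of step 4 and linear speed of each of block0, block1, block2, block3, block4 below 0.02 m/s); the robot touches nothing.
It fails at once if the cast is moved more than 30 mm (distance of cast from where it was at the start of the episode above 0.03 m).
It fails at once if the jar is moved more than 30 mm (distance of jar from where it was at the start of the episode above 0.03 m).
It fails at once if the stone is moved more than 30 mm (distance of stone from where it was at the start of the episode above 0.03 m).
Of block0, block1, block2, block3, block4 only 3 to 5 are there at a start; the rules pass over those that are not, and their reading is None.
At some moment in a run one of block0, block1, block2, block3, block4 may be knocked a few centimetres aside while the robot is not near it.
Once in a run the grip may slacken for a moment while it holds something.
It also fails if it takes over 210 s, if anything falls off the work surface, if the arm or the gripper's body presses on something with over 40 N, if the wrist force passes 120 N, or if a joint passes its speed limit or range.

## Robot

A 6-joint arm with a two-finger parallel gripper is mounted at the origin on the work surface. World frame = base frame: x ahead of the robot, y to its left, z up, the work surface at z = 0. Lengths are in mm, angles in rad, forces in N, time in s.
With the tool pointing down it reaches from about 350 to 875 mm from the base axis. Payload 4.2 kg.
Tool frame: the origin (TCP) lies midway between the tips of the shut fingers; the grasp point (between the pads) lies 19 mm behind it (arm.grasp_offset is the distance from the TCP to the grasp point, in mm); z points along the fingers, y is the direction in which the jaws open and shut (so a half turn about z gives the same grasp; the last joint's range is limited). The gripper opens to 85 mm and grips with 20 to 120 N. Pads are 22 mm wide; open, the fingers measure 114 mm over their backs; the gripper's body (76 mm by 85 mm) begins 54 mm behind the grasp point. The pads swing forward as they close: fully open they stand 13 mm farther back than shut.
Start: joints at [1.392, 0.385, 0.008, 0, -1.194, -0.259], TCP at [264.934, 566.047, 231.312] pointing down, gripper open.
Joint ranges: [-3.14, 3.14], [-1.21, 2.06], [-1.07, 1.41], [-3.16, 2.05], [-2.99, -0.16], [-3.1, 3.1]. Speed limits (rad/s): [2.79, 2.79, 3.14, 3.14, 3.14, 3.14].

## Interface

Orientations are given as a unit quaternion [x, y, z, w].
In Python, from bench import arm gives the robot as it stands.
- The arm moves only by the tool move_arm, never from a script. Its argument "moves" is a list of rows, each an object with "gripper": the gripper's target within -1 to 1 (fully open at 1, half-way at 0, shut at -1); "xyz": the shift along the tool's x, y, z in cm, a list of three; "angular": the turn, a rotation vector about the tool's x, y, z in rad, a list of three. In form: [{"gripper": gripper, "xyz": [dx, dy, dz], "angular": [wx, wy, wz]}, ...]. A call has 1 to 10 rows; each row is the pose to reach, as a shift and turn from the pose commanded when the call began, along the tool's axes at that moment; what a row does not reach only later rows make up. A row lasts 1/8 s, in which the tool goes at most 62.5 mm and 10.7 degrees, less where a joint would pass 70% of its speed; a pose out of reach is approached as far as the arm can. A call with a gripper value outside its range is refused whole. The fingers move at their own pace and stop on an object; the grip force is fixed at half the most. Time passes only in rows, so rows that repeat a pose let the fingers close. It gives the time, the measured TCP pose, the force and the opening at its end, in the units of the state.
- arm.read_state(): the state, without advancing time (a new reading comes with each control period).
- arm.get_image(name): name is "side" or "top" or "wrist"; returns (picture, depth): 384x512x3 uint8, blue, green, red; 384x512 float32, mm along the optical axis (not along the pixel's ray), 0 where there is no reading.
- arm.get_calibration(name): a dict with "camera_matrix" (3x3 intrinsics, pixels), "R" (3x3) and "t" (3): a world point X has camera coordinates R X + t. Camera axes: x right, y down, z forward; pixel columns grow to the right and rows downward; lengths in mm; the calibration is good to about 2 mm. The wrist camera is an equidistant fisheye: a pixel r from the principal point sees the ray r / f radians off the axis. A picture is of the moment at which its call begins: read the wrist's pose just before it. get_calibration takes no time and is no camera call; for the wrist camera it gives the pose at the moment of the call.
- arm.job_done(): hands the job in, once; it reports no verdict.
The state is a dict: "clock": time; "joints": joint angles; "joint_vel": joint speeds; "joint_efforts": joint torques, N m; "position": TCP position; "ee_rot": TCP orientation; "contact_force": force on the tool from outside, world axes, zero at the start; "wrist_torque": the same for the moment, N m; "gripper_width": finger opening in mm.
Only numpy, scipy, OpenCV 4.12 (cv2) and the standard library are available. Lean on these libraries where they do the work, as an engineer would, in place of code of your own. Each camera call takes 0.05 s, during which the arm holds its last target. There are 200 camera calls.

## Working session

There is one attempt and no reset: what is moved stays moved. The work goes in short steps, Python scripts to look and compute and a tool call to move; the robot and the scene stay as the last step left them, time stands still between calls to the robot, and variables do not carry over. Pictures are saved under pics/ and viewed, about 12 in all and at most 16, crops included, and the job is handed in when it is done.

Besides the shell and the picture viewer there is one more tool, called after "Request:" by a JSON object that holds its "name" and its "arguments". move_arm: Moves the arm, as the interface text tells. Its arguments: {"type":"object","properties":{"moves":{"type":"array","items":{"type":"object","properties":{"gripper":{"type":"number"},"xyz":{"type":"array","items":{"type":"number"}},"angular":{"type":"array","items":{"type":"number"}}}}}},"required":["moves"]}

```bash
ls; mkdir -p pics
python3 - <<'E'
from bench import arm
import cv2,numpy as np
for n in("top","side"):
    im,d=arm.get_image(n); cv2.imwrite(f"pics/{n}0.png",im); np.savez(f"{n}0.npz",im=im,d=d)
    c=arm.get_calibration(n); print(n,c)
print(arm.read_state())
E
```

```text
pics
top {'camera_matrix': array([[361.33613697,   0.        , 258.18601425],
       [  0.        , 361.33613697, 189.31912975],
       [  0.        ,   0.        ,   1.        ]]), 'R': array([[-0.01560405, -0.9996376 , -0.02193605],
       [-0.99632276,  0.01739331, -0.08389532],
       [ 0.08424646,  0.02054628, -0.9962331 ]]), 't': array([  64.09554457,  614.77580569, 1129.80203232])}
side {'camera_matrix': array([[393.50871602,   0.        , 252.03283716],
       [  0.        , 393.50871602, 200.64508851],
       [  0.        ,   0.        ,   1.        ]]), 'R': array([[ 0.92845583, -0.37143942,  0.00158894],
       [-0.23866108, -0.59982797, -0.76370629],
       [ 0.28462371,  0.70868834, -0.64556191]]), 't': array([-538.06021976,  234.80189011,  823.62471402])}
{'clock': 0.1, 'joints': array([ 1.39159961e+00,  3.85459597e-01,  6.75293774e-03, -3.93383095e-04,
       -1.19400360e+00, -2.58561007e-01]), 'joint_vel': array([-1.38598709e-03, -7.94413231e-05,  3.63253883e-03,  6.67800349e-04,
        1.52242631e-03,  8.64892675e-05]), 'joint_efforts': array([ 4.84118154e-04, -3.93319309e+01,  1.88929385e+01,  4.19799596e+00,
       -2.62464695e-03,  5.80001625e-06]), 'position': array([264.73944236, 565.58334034, 230.34552297]), 'ee_rot': array([ 9.76125284e-01, -2.17206080e-01, -1.44715768e-04,  9.63465671e-04]), 'contact_force': array([-0.13137424,  0.15671666,  0.55943133]), 'wrist_torque': array([-0.03267349,  0.02104208, -0.01143196]), 'gripper_width': 85.58102622639952}
```

View pics/top0.png

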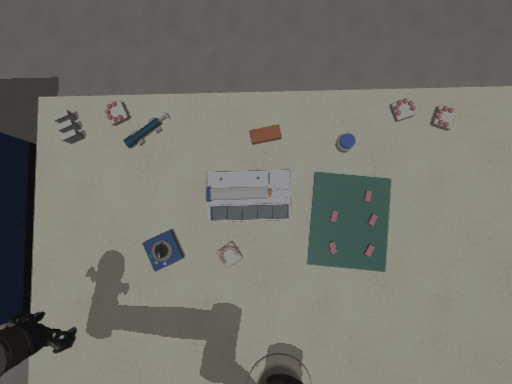

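View pics/side0.png

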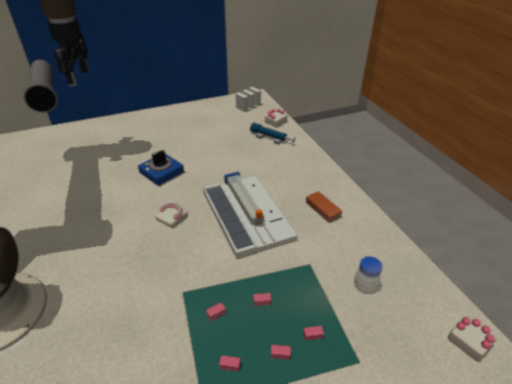

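Five blocks on the mat, at (368,196), (334,216), (373,219), (333,248) and (370,250) in the top view. The feeder is near (250,195), with its mouth facing right (world -y). The pod is at (163,250).

```bash
cat > h.py <<'E'
from bench import arm
import cv2,numpy as np
def cast(n,uv,z,c=None):
    c=c or arm.get_calibration(n); K,R,t=c["camera_matrix"],c["R"],c["t"]
    uv=np.atleast_2d(np.float64(uv)); x=np.c_[(uv-K[:2,2])/K[[0,1],[0,1]]]
    if n=="wrist":
        r=np.linalg.norm(x,axis=1,keepdims=True)+1e-9; d=np.c_[x/r*np.sin(r),np.cos(r)]
    else: d=np.c_[x,np.ones(len(x))]
    d=d@R; o=-R.T@t
    return o+d*((z-o[2])/d[:,2])[:,None]
def proj(n,X,c=None):
    c=c or arm.get_calibration(n); K,R,t=c["camera_matrix"],c["R"],c["t"]
    p=np.atleast_2d(X)@R.T+t
    if n=="wrist":
        r=np.linalg.norm(p[:,:2],axis=1,keepdims=True); x=p[:,:2]/r*np.arctan2(r,p[:,2:3])
    else: x=p[:,:2]/p[:,2:3]
    return x*K[[0,1],[0,1]]+K[:2,2]
def rects(n,mask,z,amin=10,c=None):
    out=[]
    for k in cv2.findContours(mask,cv2.RETR_EXTERNAL,cv2.CHAIN_APPROX_NONE)[0]:
        if cv2.contourArea(k)<amin: continue
        P=cast(n,k[:,0],z,c)[:,:2].astype(np.float32)
        (x,y),(w,h),a=cv2.minAreaRect(P)
        if w<h: w,h,a=h,w,a+90
        out.append((k[:,0].mean(0).round(),round(x,1),round(y,1),round(w,1),round(h,1),round((a+90)%180-90,1)))
    return out
def pink(im):
    h=cv2.cvtColor(im,cv2.COLOR_BGR2HSV)
    return cv2.inRange(h,(165,110,110),(179,255,255))|cv2.inRange(h,(0,110,110),(3,255,255))
E
python3 - <<'E'
from h import *
for n,z in(("top",22),("side",22)):
    im=np.load(n+"0.npz")["im"]
    for r in rects(n,pink(im),z): print(n,*r)
    h=cv2.cvtColor(im,cv2.COLOR_BGR2HSV)
    print("orange",[r for r in rects(n,cv2.inRange(h,(5,150,120),(18,255,255)),66,3)])
    print("blue",[r for r in rects(n,cv2.inRange(h,(100,130,60),(125,255,255)),30,30)])
im=np.load("top0.npz")["im"]
a=cv2.resize(im[155:275,140:300],None,fx=5,fy=5,interpolation=cv2.INTER_CUBIC);cv2.imwrite("pics/c1.png",a)
E
```

```text
orange []
blue [(array([156., 263.]), 391.6, 378.7, 39.5, 31.1, 25.6), (array([347., 140.]), 768.6, -234.5, 41.5, 38.5, -46.1)]
side [229. 362.] 417.9 -293.6 34.7 19.1 -29.2
side [281. 350.] 514.3 -308.5 34.2 19.1 -27.4
side [488. 341.] 889.5 -438.0 33.8 11.8 21.0
side [486. 329.] 905.9 -417.4 13.7 11.7 14.6
side [313. 331.] 589.2 -295.6 35.3 19.1 -13.9
side [476. 322.] 899.9 -398.8 12.9 11.3 -21.7
side [463. 323.] 875.1 -390.7 33.1 11.0 16.1
side [215. 310.] 426.9 -178.5 34.8 19.0 10.2
side [262. 297.] 526.8 -185.7 31.9 17.7 -21.7
orange [(array([258., 212.]), 605.4, 22.0, 12.4, 11.1, -21.7), (array([324., 204.]), 769.2, -10.7, 88.6, 37.8, -79.2)]
blue [(array([370., 263.]), 786.7, -195.0, 44.1, 35.2, 4.2), (array([160., 168.]), 422.0, 354.0, 105.9, 98.1, 24.9)]
```

View pics/c1.png

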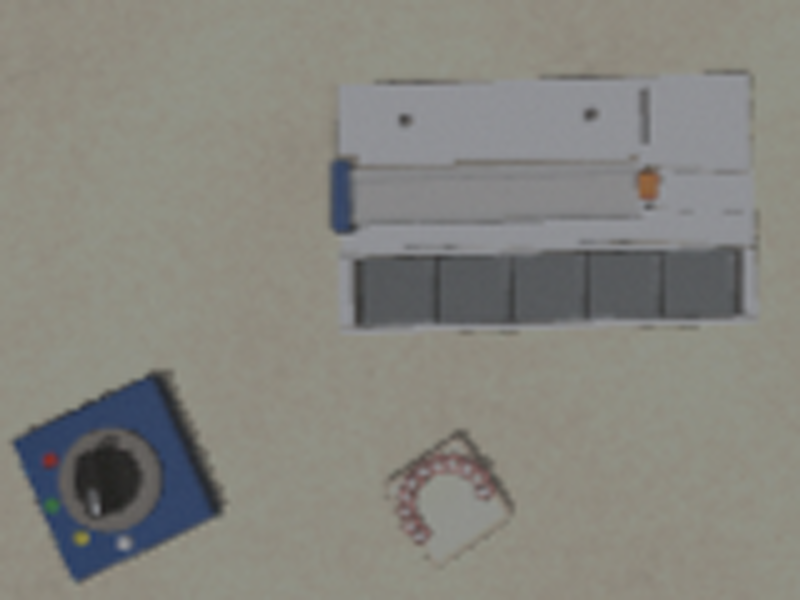

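The crop shows the feeder with its plates along the side nearest the robot, the orange gate head at (648,185), and the mouth facing right. The pod's green dot is at (52,506), and the pointer is near yellow.

Run:
```python
from h import *
f=lambda l:np.array(l)/5+[140-.4,155-.4]
print("plates", cast("top",f([[357,257],[737,248],[740,315],[357,325]]),20)[:,:2].round(1))
print("bed", cast("top",f([[340,85],[750,73],[757,319],[342,331]]),20)[:,:2].round(1))
print("head", cast("top",f([[648,182]]),68).round(1), "tubeend",cast("top",f([[342,195]]),46).round(1))
print("pod", cast("top",f([[14,440],[158,373],[222,513],[80,582]]),30)[:,:2].round(1))
print("dots rgyw", cast("top",f([[50,461],[52,506],[82,538],[124,543]]),30)[:,:2].round(1))
print("ptr", cast("top",f([[96,502],[108,478]]),74)[:,:2].round(1))
im=np.load("top0.npz")["im"]; d=np.load("top0.npz")["d"]
h=cv2.cvtColor(im,cv2.COLOR_BGR2HSV); print(h[216,334],h[250,370],h[196,368])
m=cv2.inRange(h,(165,90,70),(179,255,255)); 
for r in rects("top",m,22): print(*r)
# side-view checks
print("predicted side dots")
```

```text
plates [[565.1 206.6]
 [566.9 -37.5]
 [524.1 -38.4]
 [521.6 206.8]]
bed [[676.8 217.2]
 [679.7 -48.3]
 [521.4 -49.2]
 [517.9 216.5]]
head [[606.5  19.2  68. ]] tubeend [[603.3 212.   46. ]]
pod [[452.2 424. ]
 [493.1 332.3]
 [404.7 291.3]
 [362.9 381.1]]
dots rgyw [[438.7 400.9]
 [410.5 399.3]
 [390.2 380. ]
 [386.8 353.4]]
ptr [[416.6 358.3]
 [431.  351. ]]
[173  74 137] [174  77 139] [173  79 138]
predicted side dots
```

```bash
cat >> h.py <<'E'
def phi(s):
    x,y,z,w=s["ee_rot"]; return np.arctan2(2*(x*y+z*w),1-2*(y*y+z*z))
def plan(*targets):
    "targets (x,y,z,yaw_deg of tool x or None): prints shift cm, turn about tool z from the present pose"
    from scipy.spatial.transform import Rotation as Ro
    s=arm.read_state(); R=Ro.from_quat(s["ee_rot"]).as_matrix()
    print("pos",s["position"].round(1),"phi",np.degrees(phi(s)).round(1),"tilt",Ro.from_matrix(R).apply([0,0,1]).round(3),"t",round(s["clock"],1),"w",round(s["gripper_width"],1),"F",s["contact_force"].round(1),"j",s["joints"].round(2)[[0,5]])
    for x,y,z,a in targets:
        w=0 if a is None else -((np.radians(a)-phi(s)+np.pi)%(2*np.pi)-np.pi)
        print((R.T@(np.array([x,y,z])-s["position"])/10).round(2),"turn",round(w,3))
E
python3 - <<'E'
from h import *
im=np.load("top0.npz")["im"]
h=cv2.cvtColor(im,cv2.COLOR_BGR2HSV)
for r in rects("top",cv2.inRange(h,(165,50,70),(179,255,255)),22): print(*r)
s=arm.read_state()
plan((545,-12,60,-89.3),(545,-12,24,-89.3))
E
```

```text
[369. 250.] 417.5 -292.0 35.4 18.0 -28.7
[332. 248.] 428.0 -176.8 34.8 17.6 12.3
[372. 219.] 513.9 -306.7 35.7 18.1 -28.6
[334. 216.] 528.0 -184.0 35.3 17.9 -20.2
[368. 196.] 589.9 -294.0 35.8 19.1 -16.2
[443. 123.] 821.4 -547.0 29.7 14.8 61.1
[115. 117.] 860.3 524.3 43.7 20.2 88.7
[398. 112.] 858.2 -403.4 12.9 9.9 88.7
[443. 109.] 865.4 -547.4 32.0 11.6 -61.2
[111. 105.] 905.8 535.5 29.5 13.8 -63.9
[398. 105.] 884.5 -403.9 31.4 12.7 -32.5
pos [264.7 565.6 230.3] phi -25.1 tilt [-0.001 -0.002 -1.   ] t 0.1 w 85.6 F [-0.1  0.2  0.6] j [ 1.39 -0.26]
[49.87 40.39 17.12] turn 1.121
[49.87 40.38 20.72] turn 1.121
```

Request:
{"name": "move_arm", "arguments": {"moves": [{"gripper": -1,"xyz": [49.9,40.4,8],"angular": [0,0,1.121]},{"gripper": -1,"xyz": [49.9,40.4,8],"angular": [0,0,1.121]},{"gripper": -1,"xyz": [49.9,40.4,8],"angular": [0,0,1.121]},{"gripper": -1,"xyz": [49.9,40.4,8],"angular": [0,0,1.121]},{"gripper": -1,"xyz": [49.9,40.4,8],"angular": [0,0,1.121]},{"gripper": -1,"xyz": [49.9,40.4,8],"angular": [0,0,1.121]},{"gripper": -1,"xyz": [49.9,40.4,8],"angular": [0,0,1.121]},{"gripper": -1,"xyz": [49.9,40.4,8],"angular": [0,0,1.121]},{"gripper": -1,"xyz": [49.9,40.4,8],"angular": [0,0,1.121]},{"gripper": -1,"xyz": [49.9,40.4,8],"angular": [0,0,1.121]}]}}

```text
clock: 1.35
position: [536.6, 6.3, 153.7]
ee_rot: [0.711, -0.703, -0.0, 0.0]
contact_force: [0.6, 0.7, 0.5]
gripper_width: -0.1
```

Run:
```python
from h import *
im,d=arm.get_image("wrist"); cv2.imwrite("pics/w1.png",im); np.savez("w1.npz",im=im,d=d,**{k:v for k,v in arm.get_calibration("wrist").items()})
plan((545,-12,24,-89.3),(545,-12,30,-89.3))
```

```text
pos [538.1   0.9 152.3] phi -89.6 tilt [-0.002 -0.002 -1.   ] t 1.4 w -0.0 F [ 3.6 -1.3  1.8] j [ 0.3 -0.3]
[ 1.27 -0.71 12.83] turn -0.006
[ 1.27 -0.71 12.23] turn -0.006
```

View pics/w1.png

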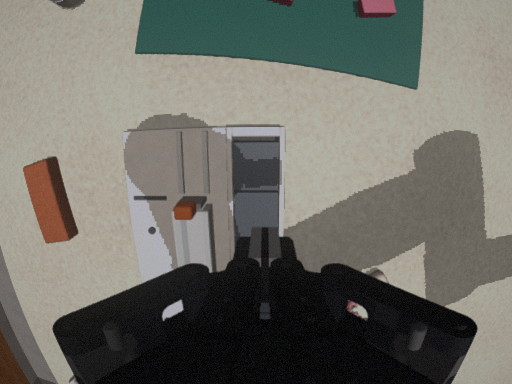

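The wrist view shows the cradle walls at (180,160) and (206,160), the gate head at (186,211), and the fingers over the near plates. I'll feel plate 1 first.

Request:
{"name": "move_arm", "arguments": {"moves": [{"gripper": -1,"xyz": [1.3,-0.7,6],"angular": [0,0,0]},{"gripper": -1,"xyz": [1.3,-0.7,11.5],"angular": [0,0,0]},{"gripper": -1,"xyz": [1.3,-0.7,12.6],"angular": [0,0,0]},{"gripper": -1,"xyz": [1.3,-0.7,13.2],"angular": [0,0,0]},{"gripper": -1,"xyz": [1.3,-0.7,13.6],"angular": [0,0,0]},{"gripper": -1,"xyz": [1.3,-0.7,13.6],"angular": [0,0,0]}]}}

```text
clock: 2.15
position: [544.8, -3.9, 20.1]
ee_rot: [0.712, -0.702, 0.001, -0.002]
contact_force: [-0.4, -0.1, 2.7]
gripper_width: 0.1
```

Run:
```python
from h import *
plan((545,-12,24,-89.3))
im,d=arm.get_image("wrist")
plan((545,-12,24,-89.3))
```

```text
pos [544.8  -3.9  20.1] phi -89.3 tilt [ 0.004  0.001 -1.   ] t 2.1 w 0.1 F [-0.4 -0.1  2.7] j [ 0.29 -0.28]
[ 0.81 -0.01 -0.39] turn 0.001
pos [544.8  -3.9  20.1] phi -89.3 tilt [ 0.005  0.001 -1.   ] t 2.2 w 0.1 F [-0.9  0.5  4.8] j [ 0.29 -0.28]
[ 0.81 -0.01 -0.39] turn 0.001
```

Request:
{"name": "move_arm", "arguments": {"moves": [{"gripper": -1,"xyz": [0,0,-1.2],"angular": [0,0,0]},{"gripper": -1,"xyz": [-4,0,-1.2],"angular": [0,0,0]},{"gripper": -1,"xyz": [-4,0,-1.0],"angular": [0,0,0]},{"gripper": -1,"xyz": [-4,0,-0.2],"angular": [0,0,0]},{"gripper": -1,"xyz": [-4,0,0.1],"angular": [0,0,0]},{"gripper": -1,"xyz": [-4,0,0.1],"angular": [0,0,0]},{"gripper": -1,"xyz": [-4,0,0.1],"angular": [0,0,0]}]}}

```text
clock: 3.08
position: [543.2, 35.4, 20.0]
ee_rot: [0.711, -0.703, 0.0, -0.001]
contact_force: [-7.7, 5.0, 21.6]
gripper_width: 0.2
```

Request:
{"name": "move_arm", "arguments": {"moves": [{"gripper": -1,"xyz": [0,0,-1.2],"angular": [0,0,0]},{"gripper": -1,"xyz": [-4.85,-0.1,-1.2],"angular": [0,0,0]},{"gripper": -1,"xyz": [-4.85,-0.1,-1.0],"angular": [0,0,0]},{"gripper": -1,"xyz": [-4.85,-0.1,-0.2],"angular": [0,0,0]},{"gripper": -1,"xyz": [-4.85,-0.1,0],"angular": [0,0,0]},{"gripper": -1,"xyz": [-4.85,-0.1,0],"angular": [0,0,0]},{"gripper": -1,"xyz": [-4.85,-0.1,0],"angular": [0,0,0]}]}}

```text
clock: 3.95
position: [543.3, 83.5, 20.0]
ee_rot: [0.711, -0.703, 0.0, -0.001]
contact_force: [-8.1, 4.0, 23.4]
gripper_width: -0.2
```

Request:
{"name": "move_arm", "arguments": {"moves": [{"gripper": -1,"xyz": [0,0,-1.2],"angular": [0,0,0]},{"gripper": -1,"xyz": [-4.85,-0.1,-1.2],"angular": [0,0,0]},{"gripper": -1,"xyz": [-4.85,-0.1,-1.0],"angular": [0,0,0]},{"gripper": -1,"xyz": [-4.85,-0.1,-0.2],"angular": [0,0,0]},{"gripper": -1,"xyz": [-4.85,-0.1,0],"angular": [0,0,0]},{"gripper": -1,"xyz": [-4.85,-0.1,0],"angular": [0,0,0]},{"gripper": -1,"xyz": [-4.85,-0.1,0],"angular": [0,0,0]}]}}

```text
clock: 4.82
position: [543.2, 131.4, 17.0]
ee_rot: [0.711, -0.703, -0.0, 0.001]
contact_force: [-1.0, -1.6, 1.9]
gripper_width: 0.1
```

Plate 4 sinks, so I'll press it right down.

Request:
{"name": "move_arm", "arguments": {"moves": [{"gripper": -1,"xyz": [0,0,0.5],"angular": [0,0,0]},{"gripper": -1,"xyz": [0,0,1.0],"angular": [0,0,0]},{"gripper": -1,"xyz": [0,0,1.3],"angular": [0,0,0]},{"gripper": -1,"xyz": [0,0,1.3],"angular": [0,0,0]},{"gripper": -1,"xyz": [0,0,1.3],"angular": [0,0,0]},{"gripper": -1,"xyz": [0,0,1.3],"angular": [0,0,0]}]}}

```text
clock: 5.58
position: [543.6, 131.7, 5.9]
ee_rot: [0.712, -0.703, 0.0, 0.0]
contact_force: [-3.9, -3.2, 16.1]
gripper_width: -0.0
```

Run:
```python
from h import *
im,d=arm.get_image("top"); h=cv2.cvtColor(im,cv2.COLOR_BGR2HSV)
m=cv2.inRange(h,(5,100,80),(18,255,255)); m[:150]=0;m[260:]=0
print([r for r in rects("top",m,66,2)])
for r in rects("top",cv2.inRange(h,(165,50,70),(179,255,255)),22)[:6]: print(*r)
plan()
```

```text
[(array([269., 180.]), 640.8, 19.2, 12.5, 6.2, -1.0)]
[369. 250.] 417.5 -292.0 35.4 18.0 -28.7
[332. 248.] 428.0 -176.8 34.8 17.6 12.3
[372. 219.] 513.9 -306.7 35.7 18.1 -28.6
[334. 216.] 527.7 -184.3 34.9 18.4 -15.9
[368. 196.] 589.9 -294.0 35.8 19.1 -16.2
[446. 124.] 817.8 -554.3 14.1 11.2 -46.5
pos [543.5 131.7   5.9] phi -89.3 tilt [ 0.    -0.001 -1.   ] t 5.6 w -0.2 F [-4.6 -2.8 15.2] j [ 0.53 -0.52]
```

The gate is open: its head moved 35 mm. I'll go up and take a close look at the cradle.

Request:
{"name": "move_arm", "arguments": {"moves": [{"gripper": -1,"xyz": [0,0,-6],"angular": [0,0,0]},{"gripper": -1,"xyz": [5,-3,-11.4],"angular": [0,0,0]},{"gripper": -1,"xyz": [11.2,-6.05,-15.4],"angular": [0,0,0]},{"gripper": -1,"xyz": [11.2,-6.05,-15.4],"angular": [0,0,0]},{"gripper": -1,"xyz": [11.2,-6.05,-15.4],"angular": [0,0,0]},{"gripper": -1,"xyz": [11.2,-6.05,-15.4],"angular": [0,0,0]}]}}

```text
clock: 6.38
position: [604.5, 21.3, 156.7]
ee_rot: [0.711, -0.703, -0.001, 0.001]
contact_force: [-0.6, 0.0, 0.6]
gripper_width: -0.2
```

Run:
```python
from h import *
plan()
c=arm.get_calibration("wrist"); im,d=arm.get_image("wrist"); c2=arm.get_calibration("wrist"); print(abs(c["t"]-c2["t"]).max(),c)
np.savez("w2.npz",im=im,d=d,**c); 
uv=proj("wrist",[[604,25,20],[604,-15,20],[604,-49,20]],c);print(uv)
u0,v0=uv.mean(0).astype(int); u0=max(u0-75,0);v0=max(v0-60,0);print(u0,v0)
cv2.imwrite("pics/w2.png",cv2.resize(im[v0:v0+120,u0:u0+150],None,fx=5,fy=5,interpolation=cv2.INTER_CUBIC))
```

```text
pos [604.5  21.3 156.7] phi -89.3 tilt [-0.002  0.    -1.   ] t 6.4 w -0.2 F [-0.6  0.   0.6] j [ 0.3  -0.29]
0.20394461070279135 {'camera_matrix': array([[297.31863964,   0.        , 264.49216422],
       [  0.        , 297.31863964, 193.34865475],
       [  0.        ,   0.        ,   1.        ]]), 'R': array([[-0.99992462, -0.01205797,  0.00231699],
       [-0.011041  ,  0.96554879,  0.25998775],
       [-0.00537209,  0.25994256, -0.96560914]]), 't': array([604.94995429, -29.44635743, 302.10727007])}
[[265.26156485 186.30635226]
 [265.79922748 144.81749962]
 [266.26188126 108.55480726]]
190 86
```

View pics/w2.png

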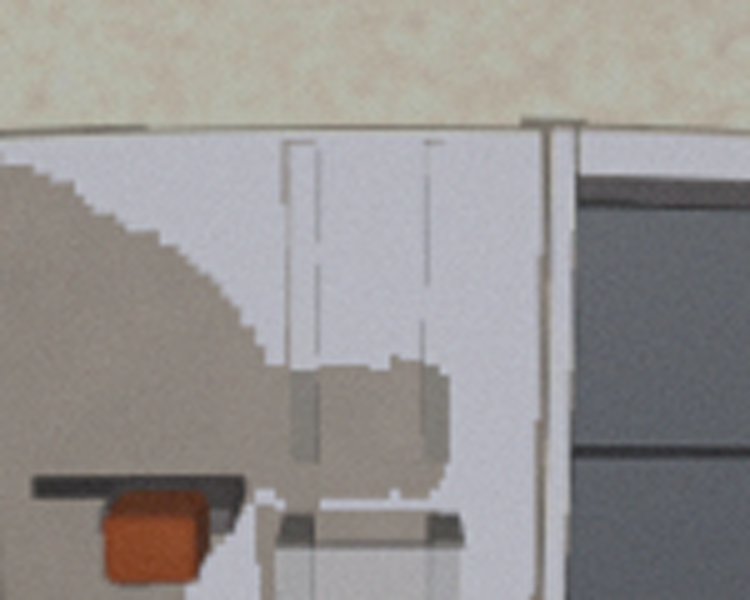

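The crop shows the cradle's inner wall edges at u≈319 and 424, the tube's front top edge at v≈545 (u 277 to 463), and the gate open at the left.

Run:
```python
from h import *
c=dict(np.load("w2.npz"))
f=lambda l:np.array(l)/5+[190-.4,86-.4]
for n,l,z in (("wallL out/in top",[[286,250],[318,200],[318,430]],25),("wallR in (floor/25)",[[427,200],[422,430]],25),("wallR in",[[427,200],[422,430]],20),("tube front top z46 outer",[[277,545],[463,545]],46),("inner z46",[[315,545],[428,545]],46),("mouth bottom z20",[[278,513],[315,513],[428,513],[463,513]],20),("bed edge",[[290,130],[430,128]],20),("plates gap",[[575,452]],20)):
    print(n,cast("wrist",f(l),z,c)[:,:2].round(1).tolist())
plan()
```

```text
wallL out/in top [[621.5, -23.9], [615.7, -33.1], [615.5, 9.8]]
wallR in (floor/25) [[595.9, -33.4], [596.1, 9.5]]
wallR in [[595.7, -33.2], [595.9, 10.5]]
tube front top z46 outer [[621.9, 26.4], [589.2, 26.0]]
inner z46 [[615.2, 26.3], [595.4, 26.1]]
mouth bottom z20 [[623.3, 27.1], [616.2, 27.0], [594.4, 26.8], [587.6, 26.7]]
bed edge [[621.2, -46.0], [595.3, -46.7]]
plates gap [[566.3, 14.3]]
pos [604.3  21.7 156.6] phi -89.3 tilt [-0.003 -0.    -1.   ] t 6.4 w 0.2 F [-0.6  0.1 -0.2] j [ 0.3  -0.29]
```

Run:
```python
from h import *
plan((528,-184,60,-18),(528,-184,7,-18))
```

```text
pos [604.3  21.7 156.6] phi -89.3 tilt [-0.003 -0.    -1.   ] t 6.4 w 0.2 F [-0.6  0.1 -0.2] j [ 0.3  -0.29]
[20.47  7.86  9.68] turn -1.244
[20.47  7.85 14.98] turn -1.244
```

Request:
{"name": "move_arm", "arguments": {"moves": [{"gripper": 0,"xyz": [20.5,7.9,5],"angular": [0,0,-1.244]},{"gripper": 0,"xyz": [20.5,7.9,5],"angular": [0,0,-1.244]},{"gripper": 0,"xyz": [20.5,7.9,5],"angular": [0,0,-1.244]},{"gripper": 0,"xyz": [20.5,7.9,5],"angular": [0,0,-1.244]},{"gripper": 0,"xyz": [20.5,7.9,8],"angular": [0,0,-1.244]},{"gripper": 0,"xyz": [20.5,7.9,9.5],"angular": [0,0,-1.244]},{"gripper": 0,"xyz": [20.5,7.9,9.5],"angular": [0,0,-1.244]},{"gripper": 0,"xyz": [20.5,7.9,10.5],"angular": [0,0,-1.244]},{"gripper": 0,"xyz": [20.5,7.9,10.5],"angular": [0,0,-1.244]}]}}

```text
clock: 7.55
position: [527.9, -184.1, 51.6]
ee_rot: [0.988, -0.157, -0.001, 0.0]
contact_force: [-0.2, -0.4, -0.5]
gripper_width: 43.1
```

```bash
cat >> h.py <<'E'
def blocks(n="top",z=22):
    c=arm.get_calibration(n); im,d=arm.get_image(n); h=cv2.cvtColor(im,cv2.COLOR_BGR2HSV)
    m=cv2.inRange(h,(165,50,60),(179,255,255))
    L=[r for r in rects(n,m,z,10,c) if r[1]<740 and r[1]>360 and r[2]<30]
    for r in L: print(n,*r)
    return L,im,d,c
E
python3 - <<'E'
from h import *
plan((528,-184,7,-18))
L,im,d,c=blocks("wrist")
cv2.imwrite("pics/w3.png",im)
E
```

```text
pos [ 527.9 -184.1   51.6] phi -18.1 tilt [-0.003  0.    -1.   ] t 7.5 w 43.1 F [-0.2 -0.4 -0.5] j [-0.05  1.3 ]
[ 0.02 -0.01  4.46] turn -0.002
wrist [289. 313.] 458.5 -178.0 15.9 6.2 78.5
wrist [438. 282.] 437.6 -294.9 34.6 12.3 36.0
wrist [267. 219.] 530.6 -184.8 39.2 17.5 -17.0
wrist [438. 182.] 517.7 -301.1 35.7 27.6 -27.5
wrist [400.  77.] 591.4 -289.9 35.7 24.1 -14.2
```

View pics/w3.png

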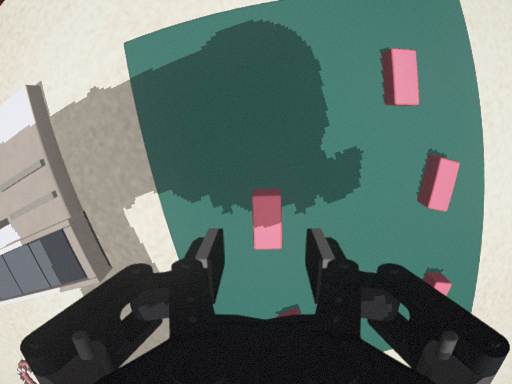

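The block is centred between the fingers at (267,219). I'll descend and grip.

Request:
{"name": "move_arm", "arguments": {"moves": [{"gripper": 0,"xyz": [0,0,4.4],"angular": [0,0,0]},{"gripper": 0,"xyz": [0,0,4.4],"angular": [0,0,0]},{"gripper": -1,"xyz": [0,0,4.4],"angular": [0,0,0]},{"gripper": -1,"xyz": [0,0,4.4],"angular": [0,0,0]},{"gripper": -1,"xyz": [0,0,4.4],"angular": [0,0,0]},{"gripper": -1,"xyz": [0,0,4.4],"angular": [0,0,0]},{"gripper": -1,"xyz": [0,0,-1],"angular": [0,0,0]},{"gripper": -1,"xyz": [0,0,-3],"angular": [0,0,0]}]}}

```text
clock: 8.6
position: [530.4, -185.1, 86.1]
ee_rot: [0.988, -0.157, 0.002, -0.0]
contact_force: [-0.5, -0.4, -0.5]
gripper_width: 16.0
```

Run:
```python
from h import *
plan((605.8,-14.5,60,-89.3),(605.8,-14.5,30,-89.3))
```

```text
pos [ 530.4 -185.1   86.1] phi -18.0 tilt [ 0.005 -0.001 -1.   ] t 8.6 w 16.0 F [-0.5 -0.4 -0.5] j [-0.05  1.3 ]
[  1.88 -18.55   2.63] turn 1.244
[  1.87 -18.55   5.63] turn 1.244
```

Request:
{"name": "move_arm", "arguments": {"moves": [{"gripper": -1,"xyz": [1.9,-18.5,0],"angular": [0,0,1.244]},{"gripper": -1,"xyz": [1.9,-18.5,0],"angular": [0,0,1.244]},{"gripper": -1,"xyz": [1.9,-18.5,0],"angular": [0,0,1.244]},{"gripper": -1,"xyz": [1.9,-18.5,0],"angular": [0,0,1.244]},{"gripper": -1,"xyz": [1.9,-18.5,0],"angular": [0,0,1.244]},{"gripper": -1,"xyz": [1.9,-18.5,2.5],"angular": [0,0,1.244]},{"gripper": -1,"xyz": [1.9,-18.5,3.5],"angular": [0,0,1.244]},{"gripper": -1,"xyz": [1.9,-18.5,3.5],"angular": [0,0,1.244]},{"gripper": -1,"xyz": [1.9,-18.5,3.5],"angular": [0,0,1.244]}]}}

```text
clock: 9.72
position: [604.6, -14.8, 48.6]
ee_rot: [0.712, -0.702, 0.0, -0.0]
contact_force: [0.1, -0.9, -0.5]
gripper_width: 16.0
```

Run:
```python
from h import *
plan((605.8,-14.5,26.5,-89.3))
c=arm.get_calibration("wrist");im,d=arm.get_image("wrist")
cv2.imwrite("pics/w4.png",cv2.resize(im[90:270,170:360],None,fx=3,fy=3,interpolation=cv2.INTER_CUBIC))
```

```text
pos [604.6 -14.8  48.6] phi -89.2 tilt [ 0.001  0.    -1.   ] t 9.7 w 16.0 F [ 0.1 -0.9 -0.5] j [ 0.24 -0.23]
[-0.03 -0.12  2.21] turn 0.002
```

View pics/w4.png

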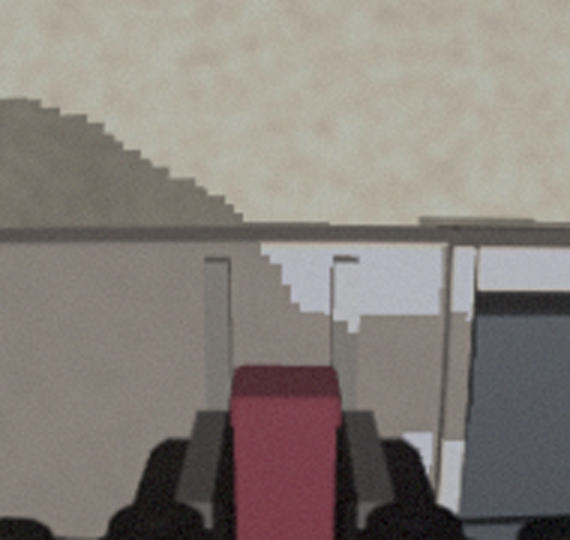

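The held block sits about 0.9 mm to the right of the channel, so I'll correct by +1 mm in x and lower.

Request:
{"name": "move_arm", "arguments": {"moves": [{"gripper": -1,"xyz": [0,-0.1,1.2],"angular": [0,0,0]},{"gripper": -1,"xyz": [0,-0.1,1.9],"angular": [0,0,0]},{"gripper": -1,"xyz": [0,-0.1,2.2],"angular": [0,0,0]},{"gripper": -1,"xyz": [0,-0.1,2.2],"angular": [0,0,0]}]}}

```text
clock: 10.28
position: [605.1, -14.8, 26.7]
ee_rot: [0.712, -0.703, -0.0, 0.0]
contact_force: [-3.0, 0.5, 5.3]
gripper_width: 16.1
```

Request:
{"name": "move_arm", "arguments": {"moves": [{"gripper": -1,"xyz": [0,0.06,-0.1],"angular": [0,0,0]},{"gripper": -1,"xyz": [0,0.06,0],"angular": [0,0,0]},{"gripper": -1,"xyz": [0,0.06,0],"angular": [0,0,0]}]}}

```text
clock: 10.65
position: [604.6, -14.8, 26.7]
ee_rot: [0.711, -0.703, 0.0, 0.0]
contact_force: [-2.6, 0.5, 5.6]
gripper_width: 16.4
```

Run:
```python
from h import *
plan()
c=arm.get_calibration("wrist");im,d=arm.get_image("wrist")
cv2.imwrite("pics/w5.png",cv2.resize(im[90:270,170:360],None,fx=3,fy=3,interpolation=cv2.INTER_CUBIC))
```

```text
pos [604.6 -14.8  26.7] phi -89.3 tilt [-0. -0. -1.] t 10.7 w 16.4 F [-2.6  0.5  5.6] j [ 0.24 -0.23]
```

View pics/w5.png

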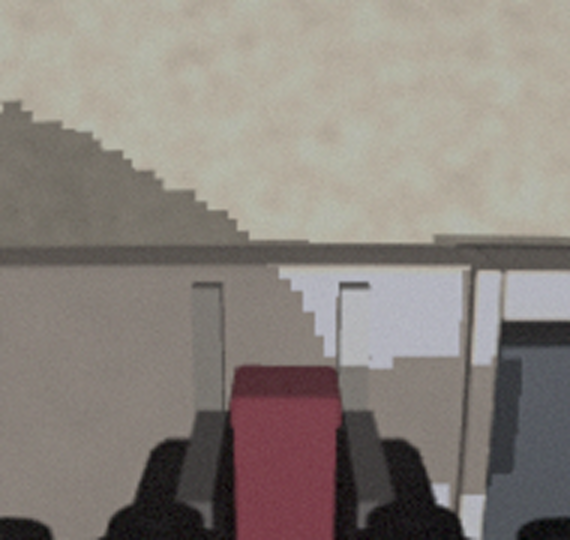

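Both views agree: the block is down in the channel, hugging the -x wall, and the fingertips are resting on the wall tops. I'll centre it, release, and go round behind it.

Request:
{"name": "move_arm", "arguments": {"moves": [{"gripper": -1,"xyz": [0,-0.09,-0.1],"angular": [0,0,0]},{"gripper": 0,"xyz": [0,-0.09,-0.1],"angular": [0,0,0]},{"gripper": 0,"xyz": [0,-0.09,-0.1],"angular": [0,0,0]},{"gripper": 0,"xyz": [0,-0.09,-2.6],"angular": [0,0,0]},{"gripper": -1,"xyz": [3,-0.09,-2.8],"angular": [0,0,0]},{"gripper": -1,"xyz": [4.2,-0.09,-2.6],"angular": [0,0,0]},{"gripper": -1,"xyz": [4.2,-0.09,-0.3],"angular": [0,0,0]},{"gripper": -1,"xyz": [4.2,-0.09,-0.2],"angular": [0,0,0]}]}}

```text
clock: 11.7
position: [604.2, -57.2, 25.8]
ee_rot: [0.711, -0.703, -0.002, 0.002]
contact_force: [-0.2, -0.1, 1.6]
gripper_width: 0.2
```

Run:
```python
from h import *
plan((605.6,15.5,28.7,-89.3))
blocks("top",38)
```

```text
pos [604.2 -57.2  25.8] phi -89.4 tilt [-0.005 -0.    -1.   ] t 11.7 w 0.2 F [-0.2 -0.1  1.6] j [ 0.17 -0.16]
[-7.27 -0.22 -0.29] turn -0.001
top [369. 250.] 419.2 -287.0 34.9 19.1 -28.7
top [332. 248.] 429.3 -174.0 34.3 17.3 12.3
top [372. 219.] 514.3 -301.5 35.3 19.2 -28.6
top [368. 196.] 589.4 -289.2 34.5 19.6 -16.2
```

Request:
{"name": "move_arm", "arguments": {"moves": [{"gripper": -1,"xyz": [-0.8,-0.12,-0.3],"angular": [0,0,0]},{"gripper": -1,"xyz": [-1.8,-0.15,-0.3],"angular": [0,0,0]},{"gripper": -1,"xyz": [-3.2,-0.15,-0.3],"angular": [0,0,0]},{"gripper": -1,"xyz": [-4.6,-0.15,-0.3],"angular": [0,0,0]},{"gripper": -1,"xyz": [-6,-0.15,-0.3],"angular": [0,0,0]},{"gripper": -1,"xyz": [-7.0,-0.15,-0.3],"angular": [0,0,0]},{"gripper": -1,"xyz": [-7.4,-0.15,-0.3],"angular": [0,0,0]},{"gripper": -1,"xyz": [-7.4,-0.15,-0.3],"angular": [0,0,0]},{"gripper": -1,"xyz": [-7.4,-0.15,-0.3],"angular": [0,0,0]}]}}

```text
clock: 12.88
position: [606.5, 14.8, 31.1]
ee_rot: [0.711, -0.703, 0.001, 0.001]
contact_force: [1.3, -9.8, -0.2]
gripper_width: -0.1
```

Run:
```python
from h import *
plan()
for n in("top","side"):
    im,d=arm.get_image(n); h=cv2.cvtColor(im,cv2.COLOR_BGR2HSV); m=cv2.inRange(h,(150,25,60),(179,255,255))
    for r in rects(n,m,38,4):
        if 570<r[1]<650 and -60<r[2]<230: print(n,*r)
    cv2.imwrite(f"pics/p1{n}.png",cv2.resize(im[155:235,190:310] if n=="top" else im[165:265,195:305],None,fx=5,fy=5,interpolation=cv2.INTER_CUBIC))
```

```text
pos [606.5  14.8  31.1] phi -89.3 tilt [-0.001 -0.003 -1.   ] t 12.9 w -0.1 F [ 1.3 -9.8 -0.2] j [ 0.29 -0.28]
```

View pics/p1side.png

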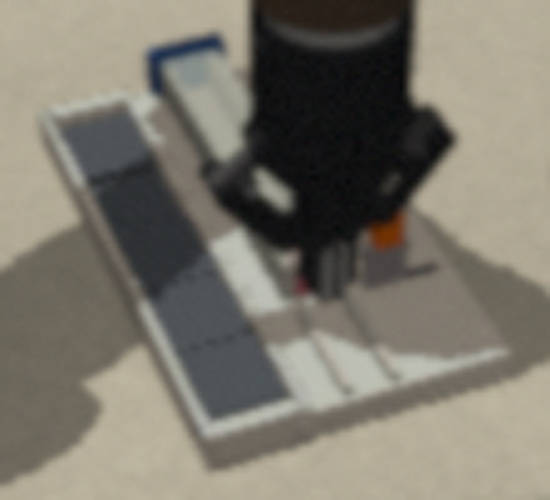

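Run:
```python
from h import *
plan((428,-176,60,-167.7))
```

```text
pos [606.6  14.8  31.1] phi -89.3 tilt [-0.001 -0.003 -1.   ] t 13.0 w -0.4 F [ 1.9 -9.5  0.3] j [ 0.29 -0.28]
[18.88 18.08 -2.82] turn 1.368
```

Request:
{"name": "move_arm", "arguments": {"moves": [{"gripper": -1,"xyz": [2,0,0],"angular": [0,0,0]},{"gripper": -1,"xyz": [3,0,-5],"angular": [0,0,0]},{"gripper": -1,"xyz": [3,0,-9],"angular": [0,0,0]},{"gripper": -1,"xyz": [3,0,-9],"angular": [0,0,0]},{"gripper": -1,"xyz": [3,0,-9],"angular": [0,0,0]}]}}

```text
clock: 13.6
position: [606.4, -13.0, 120.6]
ee_rot: [0.711, -0.703, -0.001, 0.0]
contact_force: [-0.7, 0.6, 0.1]
gripper_width: 0.1
```

Run:
```python
from h import *
plan((428,-176,60,-167.7))
c=arm.get_calibration("wrist");im,d=arm.get_image("wrist"); 
for n in ("top","side"): 
    i,_=arm.get_image(n); cv2.imwrite(f"pics/q{n}.png",i)
    if n=="side": a=cv2.resize(i[165:265,195:305],(550,500),interpolation=cv2.INTER_CUBIC)
b=im[100:300,150:370]
cv2.imwrite("pics/w6.png",np.hstack([a[:,200:450],cv2.resize(b,(550,500),interpolation=cv2.INTER_CUBIC)]))
```

```text
pos [606.4 -13.  120.6] phi -89.4 tilt [-0.001  0.001 -1.   ] t 13.6 w 0.1 F [-0.7  0.6  0.1] j [ 0.24 -0.23]
[16.1  18.01  6.06] turn 1.367
```

View pics/w6.png

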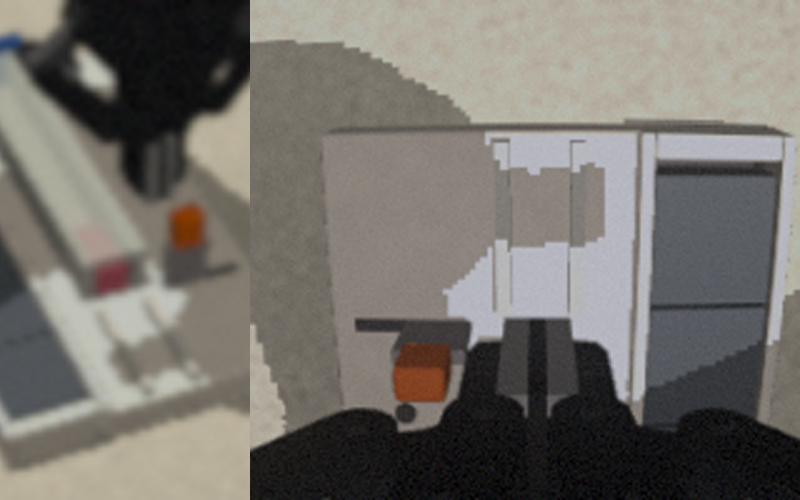

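The block is level with the mouth inside the tube, and the gate is open. Next is the block at (428,-176).

Request:
{"name": "move_arm", "arguments": {"moves": [{"gripper": 0,"xyz": [16.1,18,2],"angular": [0,0,1.367]},{"gripper": 0,"xyz": [16.1,18,2],"angular": [0,0,1.367]},{"gripper": 0,"xyz": [16.1,18,2],"angular": [0,0,1.367]},{"gripper": 0,"xyz": [16.1,18,2],"angular": [0,0,1.367]},{"gripper": 0,"xyz": [16.1,18,4],"angular": [0,0,1.367]},{"gripper": 0,"xyz": [16.1,18,6],"angular": [0,0,1.367]},{"gripper": 0,"xyz": [16.1,18,6],"angular": [0,0,1.367]},{"gripper": 0,"xyz": [16.1,18,6],"angular": [0,0,1.367]},{"gripper": 0,"xyz": [16.1,18,6],"angular": [0,0,1.367]}]}}

```text
clock: 14.88
position: [428.5, -175.9, 60.3]
ee_rot: [-0.108, 0.994, 0.0, -0.001]
contact_force: [-0.4, 0.7, -0.6]
gripper_width: 42.8
```

Run:
```python
from h import *
blocks("wrist"); blocks("top")
plan((428,-176,8.5,-167.7))
```

```text
wrist [ 89. 272.] 507.1 -301.2 49.0 19.5 -28.4
wrist [262. 213.] 425.6 -176.9 38.7 17.8 11.4
wrist [107. 164.] 415.7 -287.2 41.5 21.7 -30.0
top [372. 219.] 514.2 -306.1 35.8 19.5 -28.6
top [368. 196.] 589.8 -294.3 35.8 18.3 -16.2
pos [ 428.7 -175.9   60.6] phi -167.6 tilt [-0.001  0.    -1.   ] t 15.0 w 42.7 F [-0.2  0.2  0.5] j [-0.04 -1.32]
[0.07 0.   5.21] turn 0.002
```

Aligned. I'll descend, grip, lift and check.

Request:
{"name": "move_arm", "arguments": {"moves": [{"gripper": 0,"xyz": [0.1,0,5.2],"angular": [0,0,0]},{"gripper": 0,"xyz": [0.1,0,5.2],"angular": [0,0,0]},{"gripper": -1,"xyz": [0.1,0,5.2],"angular": [0,0,0]},{"gripper": -1,"xyz": [0.1,0,5.2],"angular": [0,0,0]},{"gripper": -1,"xyz": [0.1,0,5.2],"angular": [0,0,0]},{"gripper": -1,"xyz": [0.1,0,5.2],"angular": [0,0,0]},{"gripper": -1,"xyz": [0.1,0,0],"angular": [0,0,0]},{"gripper": -1,"xyz": [0.1,0,-3],"angular": [0,0,0]},{"gripper": -1,"xyz": [0.1,0,-3],"angular": [0,0,0]}]}}

```text
clock: 16.1
position: [429.8, -176.3, 93.9]
ee_rot: [-0.108, 0.994, -0.001, 0.004]
contact_force: [0.1, -0.2, -0.4]
gripper_width: 16.3
```

Run:
```python
from h import *
plan((605.5,-14.8,50,-89.3))
```

```text
pos [ 429.8 -176.3   93.9] phi -167.6 tilt [ 0.007 -0.    -1.   ] t 16.1 w 16.3 F [ 0.1 -0.2 -0.4] j [-0.04 -1.32]
[-20.6   12.01   4.51] turn -1.367
```

Request:
{"name": "move_arm", "arguments": {"moves": [{"gripper": -1,"xyz": [-20.6,12.0,1],"angular": [0,0,-1.367]},{"gripper": -1,"xyz": [-20.6,12.0,1],"angular": [0,0,-1.367]},{"gripper": -1,"xyz": [-20.6,12.0,1],"angular": [0,0,-1.367]},{"gripper": -1,"xyz": [-20.6,12.0,1],"angular": [0,0,-1.367]},{"gripper": -1,"xyz": [-20.6,12.0,1],"angular": [0,0,-1.367]},{"gripper": -1,"xyz": [-20.6,12.0,3],"angular": [0,0,-1.367]},{"gripper": -1,"xyz": [-20.6,12.0,4.5],"angular": [0,0,-1.367]},{"gripper": -1,"xyz": [-20.6,12.0,4.5],"angular": [0,0,-1.367]},{"gripper": -1,"xyz": [-20.6,12.0,4.5],"angular": [0,0,-1.367]},{"gripper": -1,"xyz": [-20.6,12.0,4.5],"angular": [0,0,-1.367]}]}}

```text
clock: 17.35
position: [603.2, -14.9, 45.7]
ee_rot: [0.711, -0.703, -0.0, 0.0]
contact_force: [0.2, -0.1, -1.4]
gripper_width: 16.3
```

```bash
cat >> h.py <<'E'
def held():
    "edges of pink block and finger centre in wrist image, rows near its front"
    c=arm.get_calibration("wrist"); im,d=arm.get_image("wrist"); h=cv2.cvtColor(im,cv2.COLOR_BGR2HSV)
    m=cv2.inRange(h,(160,80,30),(179,255,255)); k=max(cv2.findContours(m[150:,200:330],0,1)[0],key=cv2.contourArea)
    print("held bbox",cv2.boundingRect(k+np.array([200,150])), "angle",cv2.minAreaRect(k)[2])
    return im,c
E
python3 - <<'E'
from h import *
plan((605.5,-14.8,27.7,-89.3)); held()
E
```

```text
pos [603.2 -14.9  45.7] phi -89.4 tilt [-0.001 -0.    -1.   ] t 17.4 w 16.3 F [ 0.2 -0.1 -1.4] j [ 0.24 -0.23]
[-0.   -0.23  1.8 ] turn -0.001
held bbox (246, 205, 38, 74) angle 90.0
```

Request:
{"name": "move_arm", "arguments": {"moves": [{"gripper": -1,"xyz": [0,-0.23,1.0],"angular": [0,0,0]},{"gripper": -1,"xyz": [0,-0.23,1.7],"angular": [0,0,0]},{"gripper": -1,"xyz": [0,-0.23,1.8],"angular": [0,0,0]},{"gripper": -1,"xyz": [0,-0.23,1.8],"angular": [0,0,0]},{"gripper": 0,"xyz": [0,-0.23,1.8],"angular": [0,0,0]},{"gripper": 0,"xyz": [0,-0.23,1.8],"angular": [0,0,0]},{"gripper": 0,"xyz": [0,-0.23,-1],"angular": [0,0,0]},{"gripper": 0,"xyz": [0,-0.23,-4],"angular": [0,0,0]},{"gripper": -1,"xyz": [4.4,-0.23,-2],"angular": [0,0,0]},{"gripper": -1,"xyz": [4.4,-0.23,-2],"angular": [0,0,0]}]}}

```text
clock: 18.65
position: [605.0, -60.8, 65.1]
ee_rot: [0.71, -0.704, -0.001, 0.001]
contact_force: [-0.2, 0.1, -0.6]
gripper_width: 6.9
```

```bash
cat >> h.py <<'E'
def cradle():
    "pink in the cradle/tube area from the side camera, on plane z=38"
    im,d=arm.get_image("side"); h=cv2.cvtColor(im,cv2.COLOR_BGR2HSV); m=cv2.inRange(h,(165,120,70),(179,255,255))
    for r in rects("side",m,38,6):
        if 560<r[1]<660 and -90<r[2]<60: print("cradle",*r)
    return im
E
python3 - <<'E'
from h import *
plan((605.5,-57,30,-89.3),(605.5,16,30,-89.3)); cradle()
E
```

```text
pos [605.  -60.8  65.1] phi -89.5 tilt [-0.003  0.    -1.   ] t 18.6 w 6.9 F [-0.2  0.1 -0.6] j [ 0.17 -0.16]
[-0.38 -0.07  3.51] turn -0.004
[-7.68 -0.13  3.51] turn -0.004
cradle [264. 232.] 601.5 -22.4 42.6 12.8 79.9
```

Request:
{"name": "move_arm", "arguments": {"moves": [{"gripper": -1,"xyz": [0,-0.05,3.3],"angular": [0,0,0]},{"gripper": -1,"xyz": [0,-0.05,3.4],"angular": [0,0,0]},{"gripper": -1,"xyz": [-1.2,-0.05,3.4],"angular": [0,0,0]},{"gripper": -1,"xyz": [-2.4,-0.06,3.4],"angular": [0,0,0]},{"gripper": -1,"xyz": [-3.8,-0.08,3.4],"angular": [0,0,0]},{"gripper": -1,"xyz": [-5.2,-0.1,3.4],"angular": [0,0,0]},{"gripper": -1,"xyz": [-6.6,-0.1,3.4],"angular": [0,0,0]},{"gripper": -1,"xyz": [-7.6,-0.1,3.4],"angular": [0,0,0]},{"gripper": -1,"xyz": [-7.8,-0.1,3.4],"angular": [0,0,0]},{"gripper": -1,"xyz": [-7.8,-0.1,3.4],"angular": [0,0,0]}]}}

```text
clock: 19.95
position: [606.4, 14.9, 32.3]
ee_rot: [0.711, -0.703, 0.001, 0.003]
contact_force: [2.7, -16.8, 0.7]
gripper_width: 0.1
```

Run:
```python
from h import *
plan()
```

```text
pos [606.4  14.9  32.3] phi -89.3 tilt [-0.002 -0.005 -1.   ] t 19.9 w 0.1 F [  2.7 -16.8   0.7] j [ 0.29 -0.29]
```

Request:
{"name": "move_arm", "arguments": {"moves": [{"gripper": -1,"xyz": [2.5,0,0],"angular": [0,0,0]},{"gripper": -1,"xyz": [3.5,0,-5],"angular": [0,0,0]},{"gripper": 0,"xyz": [32,9.6,-8],"angular": [0,0,-1.06]},{"gripper": 0,"xyz": [32,9.6,-8],"angular": [0,0,-1.06]},{"gripper": 0,"xyz": [32,9.6,-8],"angular": [0,0,-1.06]},{"gripper": 0,"xyz": [32,9.6,-8],"angular": [0,0,-1.06]},{"gripper": 0,"xyz": [32,9.6,-3],"angular": [0,0,-1.06]},{"gripper": 0,"xyz": [32,9.6,-3],"angular": [0,0,-1.06]},{"gripper": 0,"xyz": [32,9.6,-3],"angular": [0,0,-1.06]},{"gripper": 0,"xyz": [32,9.6,-3],"angular": [0,0,-1.06]}]}}

```text
clock: 21.2
position: [515.0, -301.3, 62.6]
ee_rot: [0.969, -0.248, 0.001, 0.0]
contact_force: [0.0, -0.2, 0.0]
gripper_width: 42.7
```

Run:
```python
from h import *
blocks("wrist"); blocks("top")
plan((514,-306,8.5,-28.6)); cradle()
```

```text
wrist [309. 305.] 438.6 -296.4 19.2 10.8 -29.6
wrist [275. 211.] 516.4 -307.6 38.6 17.7 -27.3
wrist [201. 120.] 590.1 -295.9 35.5 20.0 -14.0
top [369. 250.] 418.5 -291.8 33.9 19.4 -28.7
pos [ 515.3 -301.    62.9] phi -28.6 tilt [ 0.002 -0.    -1.   ] t 21.3 w 42.8 F [-0.8  0.2 -0.6] j [-0.26  1.33]
[0.12 0.5  5.44] turn 0.001
```

Request:
{"name": "move_arm", "arguments": {"moves": [{"gripper": 0,"xyz": [0.1,0.5,4.0],"angular": [0,0,0]},{"gripper": 0,"xyz": [0.1,0.5,5.4],"angular": [0,0,0]},{"gripper": 0,"xyz": [0.1,0.5,5.4],"angular": [0,0,0]},{"gripper": -1,"xyz": [0.1,0.5,5.4],"angular": [0,0,0]},{"gripper": -1,"xyz": [0.1,0.5,5.4],"angular": [0,0,0]},{"gripper": -1,"xyz": [0.1,0.5,5.4],"angular": [0,0,0]},{"gripper": -1,"xyz": [0.1,0.5,5.4],"angular": [0,0,0]},{"gripper": -1,"xyz": [0.1,0.5,0],"angular": [0,0,0]},{"gripper": -1,"xyz": [0.1,0.5,-2.5],"angular": [0,0,0]},{"gripper": -1,"xyz": [0.1,0.5,-2.5],"angular": [0,0,0]}]}}

```text
clock: 22.6
position: [514.0, -307.3, 89.4]
ee_rot: [0.969, -0.247, 0.003, 0.0]
contact_force: [0.5, -0.2, -1.1]
gripper_width: 16.3
```

Run:
```python
from h import *
plan((605.5,-14.8,50,-89.3)); blocks("top")
```

```text
pos [ 514.  -307.3   89.4] phi -28.6 tilt [ 0.005 -0.002 -1.   ] t 22.6 w 16.3 F [ 0.5 -0.2 -1.1] j [-0.27  1.34]
[ -5.98 -30.06   3.94] turn 1.06
top [371. 249.] 422.2 -297.0 22.5 13.8 -28.7
```

Request:
{"name": "move_arm", "arguments": {"moves": [{"gripper": -1,"xyz": [-6,-30.1,0.5],"angular": [0,0,1.06]},{"gripper": -1,"xyz": [-6,-30.1,0.5],"angular": [0,0,1.06]},{"gripper": -1,"xyz": [-6,-30.1,0.5],"angular": [0,0,1.06]},{"gripper": -1,"xyz": [-6,-30.1,0.5],"angular": [0,0,1.06]},{"gripper": -1,"xyz": [-6,-30.1,0.5],"angular": [0,0,1.06]},{"gripper": -1,"xyz": [-6,-30.1,2.5],"angular": [0,0,1.06]},{"gripper": -1,"xyz": [-6,-30.1,3.9],"angular": [0,0,1.06]},{"gripper": -1,"xyz": [-6,-30.1,3.9],"angular": [0,0,1.06]},{"gripper": -1,"xyz": [-6,-30.1,3.9],"angular": [0,0,1.06]},{"gripper": -1,"xyz": [-6,-30.1,3.9],"angular": [0,0,1.06]}]}}

```text
clock: 23.9
position: [604.3, -14.6, 48.7]
ee_rot: [0.711, -0.703, 0.0, -0.001]
contact_force: [0.4, -0.1, -0.2]
gripper_width: 16.4
```

Run:
```python
from h import *
plan((605.5,-14.8,27.7,-89.3)); held()
```

```text
pos [604.3 -14.6  48.7] phi -89.3 tilt [ 0.001  0.    -1.   ] t 23.9 w 16.4 F [ 0.4 -0.1 -0.2] j [ 0.24 -0.23]
[ 0.02 -0.12  2.1 ] turn -0.001
held bbox (246, 208, 38, 91) angle 90.0
```

Request:
{"name": "move_arm", "arguments": {"moves": [{"gripper": -1,"xyz": [0,-0.12,1.3],"angular": [0,0,0]},{"gripper": -1,"xyz": [0,-0.12,2.0],"angular": [0,0,0]},{"gripper": -1,"xyz": [0,-0.12,2.1],"angular": [0,0,0]},{"gripper": -1,"xyz": [0,-0.12,2.1],"angular": [0,0,0]},{"gripper": 0,"xyz": [0,-0.12,2.1],"angular": [0,0,0]},{"gripper": 0,"xyz": [0,-0.12,2.1],"angular": [0,0,0]},{"gripper": 0,"xyz": [0,-0.12,-0.7],"angular": [0,0,0]},{"gripper": 0,"xyz": [0,-0.12,-3.7],"angular": [0,0,0]},{"gripper": -1,"xyz": [4.4,-0.12,-1.7],"angular": [0,0,0]},{"gripper": -1,"xyz": [4.4,-0.12,-1.7],"angular": [0,0,0]}]}}

```text
clock: 25.2
position: [604.4, -59.7, 64.1]
ee_rot: [0.71, -0.704, -0.001, 0.001]
contact_force: [-0.5, 0.4, 0.4]
gripper_width: 7.0
```

Run:
```python
from h import *
plan((605.5,-57,30,-89.3),(605.5,16,30,-89.3)); cradle()
```

```text
pos [604.4 -59.7  64.1] phi -89.5 tilt [-0.003  0.    -1.   ] t 25.2 w 7.0 F [-0.5  0.4  0.4] j [ 0.17 -0.16]
[-0.27 -0.12  3.41] turn -0.004
[-7.57 -0.19  3.41] turn -0.004
cradle [263. 231.] 600.8 -20.1 39.4 12.0 80.0
```

Request:
{"name": "move_arm", "arguments": {"moves": [{"gripper": -1,"xyz": [0,-0.1,3.2],"angular": [0,0,0]},{"gripper": -1,"xyz": [0,-0.1,3.3],"angular": [0,0,0]},{"gripper": -1,"xyz": [-1.2,-0.1,3.3],"angular": [0,0,0]},{"gripper": -1,"xyz": [-2.4,-0.1,3.3],"angular": [0,0,0]},{"gripper": -1,"xyz": [-3.8,-0.12,3.3],"angular": [0,0,0]},{"gripper": -1,"xyz": [-5.2,-0.14,3.3],"angular": [0,0,0]},{"gripper": -1,"xyz": [-6.6,-0.15,3.3],"angular": [0,0,0]},{"gripper": -1,"xyz": [-7.6,-0.15,3.3],"angular": [0,0,0]},{"gripper": -1,"xyz": [-7.8,-0.15,3.3],"angular": [0,0,0]},{"gripper": -1,"xyz": [-7.8,-0.15,3.3],"angular": [0,0,0]}]}}

```text
clock: 26.5
position: [606.4, 15.0, 32.3]
ee_rot: [0.711, -0.703, 0.002, 0.003]
contact_force: [3.7, -22.4, -0.6]
gripper_width: -0.2
```

Run:
```python
from h import *
blocks("top"); plan((590,-294,62,-16.2))
```

```text
top [369. 250.] 417.9 -291.4 35.4 19.4 -28.7
top [368. 196.] 589.9 -294.0 35.8 19.1 -16.2
pos [606.4  15.   32.3] phi -89.3 tilt [-0.002 -0.006 -1.   ] t 26.6 w -0.2 F [  4.3 -21.8   1.5] j [ 0.29 -0.29]
[30.9   1.99 -2.77] turn -1.277
```

Request:
{"name": "move_arm", "arguments": {"moves": [{"gripper": -1,"xyz": [2.5,0,0],"angular": [0,0,0]},{"gripper": -1,"xyz": [3.5,0,-5],"angular": [0,0,0]},{"gripper": 0,"xyz": [31.2,2.0,-8],"angular": [0,0,-1.277]},{"gripper": 0,"xyz": [31.2,2.0,-8],"angular": [0,0,-1.277]},{"gripper": 0,"xyz": [31.2,2.0,-8],"angular": [0,0,-1.277]},{"gripper": 0,"xyz": [31.2,2.0,-8],"angular": [0,0,-1.277]},{"gripper": 0,"xyz": [31.2,2.0,-3],"angular": [0,0,-1.277]},{"gripper": 0,"xyz": [31.2,2.0,-3],"angular": [0,0,-1.277]},{"gripper": 0,"xyz": [31.2,2.0,-3],"angular": [0,0,-1.277]},{"gripper": 0,"xyz": [31.2,2.0,-3],"angular": [0,0,-1.277]}]}}

```text
clock: 27.8
position: [590.1, -291.6, 61.6]
ee_rot: [0.99, -0.141, -0.0, -0.0]
contact_force: [0.6, 0.5, -0.5]
gripper_width: 43.1
```

Run:
```python
from h import *
blocks("wrist"); cradle()
plan((590,-294.4,8.5,-15.8))
```

```text
wrist [270. 212.] 593.1 -294.9 39.0 17.6 -14.1
cradle [257. 220.] 601.3 21.0 11.1 10.1 67.9
pos [ 590.2 -291.5   62. ] phi -16.3 tilt [ 0.  0. -1.] t 27.9 w 42.5 F [-1.1 -0.4 -0.5] j [-0.21  1.5 ]
[0.06 0.29 5.35] turn -0.009
```

Request:
{"name": "move_arm", "arguments": {"moves": [{"gripper": 0,"xyz": [0.1,0.3,4.0],"angular": [0,0,-0.02]},{"gripper": 0,"xyz": [0.1,0.3,5.3],"angular": [0,0,-0.02]},{"gripper": 0,"xyz": [0.1,0.3,5.3],"angular": [0,0,-0.02]},{"gripper": -1,"xyz": [0.1,0.3,5.3],"angular": [0,0,-0.02]},{"gripper": -1,"xyz": [0.1,0.3,5.3],"angular": [0,0,-0.02]},{"gripper": -1,"xyz": [0.1,0.3,5.3],"angular": [0,0,-0.02]},{"gripper": -1,"xyz": [0.1,0.3,5.3],"angular": [0,0,-0.02]},{"gripper": -1,"xyz": [0.1,0.3,0],"angular": [0,0,-0.02]},{"gripper": -1,"xyz": [0.1,0.3,-2.5],"angular": [0,0,-0.02]},{"gripper": -1,"xyz": [0.1,0.3,-2.5],"angular": [0,0,-0.02]}]}}

```text
clock: 29.15
position: [591.4, -295.5, 89.6]
ee_rot: [0.991, -0.131, 0.003, 0.0]
contact_force: [-0.4, -0.2, -1.3]
gripper_width: 16.2
```

Run:
```python
from h import *
plan((605.5,-14.8,50,-89.3))
```

```text
pos [ 591.4 -295.5   89.6] phi -15.0 tilt [ 0.005 -0.001 -1.   ] t 29.1 w 16.2 F [-0.4 -0.2 -1.3] j [-0.22  1.53]
[ -5.93 -27.47   3.93] turn 1.297
```

Request:
{"name": "move_arm", "arguments": {"moves": [{"gripper": -1,"xyz": [-5.9,-27.5,0.5],"angular": [0,0,1.297]},{"gripper": -1,"xyz": [-5.9,-27.5,0.5],"angular": [0,0,1.297]},{"gripper": -1,"xyz": [-5.9,-27.5,0.5],"angular": [0,0,1.297]},{"gripper": -1,"xyz": [-5.9,-27.5,0.5],"angular": [0,0,1.297]},{"gripper": -1,"xyz": [-5.9,-27.5,0.5],"angular": [0,0,1.297]},{"gripper": -1,"xyz": [-5.9,-27.5,2.5],"angular": [0,0,1.297]},{"gripper": -1,"xyz": [-5.9,-27.5,3.9],"angular": [0,0,1.297]},{"gripper": -1,"xyz": [-5.9,-27.5,3.9],"angular": [0,0,1.297]},{"gripper": -1,"xyz": [-5.9,-27.5,3.9],"angular": [0,0,1.297]},{"gripper": -1,"xyz": [-5.9,-27.5,3.9],"angular": [0,0,1.297]}]}}

```text
clock: 30.4
position: [604.7, -14.4, 48.5]
ee_rot: [0.712, -0.702, 0.0, -0.0]
contact_force: [-0.5, -0.0, -0.2]
gripper_width: 16.0
```

Run:
```python
from h import *
plan((605.5,-14.8,27.7,-89.3)); held()
```

```text
pos [604.7 -14.4  48.5] phi -89.2 tilt [ 0.001  0.    -1.   ] t 30.4 w 16.0 F [-0.5 -0.  -0.2] j [ 0.24 -0.23]
[ 0.04 -0.08  2.08] turn 0.001
held bbox (246, 210, 38, 89) angle 90.0
```

Request:
{"name": "move_arm", "arguments": {"moves": [{"gripper": -1,"xyz": [0,-0.08,1.3],"angular": [0,0,0]},{"gripper": -1,"xyz": [0,-0.08,2.0],"angular": [0,0,0]},{"gripper": -1,"xyz": [0,-0.08,2.1],"angular": [0,0,0]},{"gripper": -1,"xyz": [0,-0.08,2.1],"angular": [0,0,0]},{"gripper": 0,"xyz": [0,-0.08,2.1],"angular": [0,0,0]},{"gripper": 0,"xyz": [0,-0.08,2.1],"angular": [0,0,0]},{"gripper": 0,"xyz": [0,-0.08,-0.7],"angular": [0,0,0]},{"gripper": 0,"xyz": [0,-0.08,-3.7],"angular": [0,0,0]},{"gripper": -1,"xyz": [4.4,-0.08,-1.7],"angular": [0,0,0]},{"gripper": -1,"xyz": [4.4,-0.08,-1.7],"angular": [0,0,0]}]}}

```text
clock: 31.7
position: [604.3, -60.2, 63.8]
ee_rot: [0.71, -0.704, -0.001, 0.001]
contact_force: [-1.3, -0.8, -0.6]
gripper_width: 6.4
```

Run:
```python
from h import *
plan((605.5,-57,30,-89.3),(605.5,16,30,-89.3)); cradle()
```

```text
pos [604.3 -60.2  63.8] phi -89.5 tilt [-0.003  0.    -1.   ] t 31.7 w 6.4 F [-1.3 -0.8 -0.6] j [ 0.17 -0.16]
[-0.31 -0.13  3.38] turn -0.004
[-7.61 -0.2   3.38] turn -0.004
cradle [263. 231.] 600.3 -18.3 42.8 12.8 78.7
```

Request:
{"name": "move_arm", "arguments": {"moves": [{"gripper": -1,"xyz": [0,-0.1,3.2],"angular": [0,0,0]},{"gripper": -1,"xyz": [0,-0.1,3.3],"angular": [0,0,0]},{"gripper": -1,"xyz": [-1.2,-0.1,3.3],"angular": [0,0,0]},{"gripper": -1,"xyz": [-2.4,-0.1,3.3],"angular": [0,0,0]},{"gripper": -1,"xyz": [-3.8,-0.12,3.3],"angular": [0,0,0]},{"gripper": -1,"xyz": [-5.2,-0.14,3.3],"angular": [0,0,0]},{"gripper": -1,"xyz": [-6.6,-0.15,3.3],"angular": [0,0,0]},{"gripper": -1,"xyz": [-7.6,-0.15,3.3],"angular": [0,0,0]},{"gripper": -1,"xyz": [-7.8,-0.15,3.3],"angular": [0,0,0]},{"gripper": -1,"xyz": [-7.8,-0.15,3.3],"angular": [0,0,0]}]}}

```text
clock: 33.0
position: [606.3, 15.0, 32.3]
ee_rot: [0.711, -0.703, 0.001, 0.003]
contact_force: [4.0, -20.1, 1.2]
gripper_width: 0.1
```

Run:
```python
from h import *
blocks("top"); plan((417.8,-292,62,-28.7))
```

```text
top [369. 250.] 417.9 -291.4 35.4 19.4 -28.7
pos [606.3  15.   32.3] phi -89.3 tilt [-0.002 -0.006 -1.   ] t 33.0 w -0.2 F [  4.7 -20.1   0.7] j [ 0.29 -0.29]
[30.5  19.2  -2.76] turn -1.059
```

Request:
{"name": "move_arm", "arguments": {"moves": [{"gripper": -1,"xyz": [2.5,0,0],"angular": [0,0,0]},{"gripper": -1,"xyz": [3.5,0,-5],"angular": [0,0,0]},{"gripper": 0,"xyz": [30.8,19.2,-8],"angular": [0,0,-1.059]},{"gripper": 0,"xyz": [30.8,19.2,-8],"angular": [0,0,-1.059]},{"gripper": 0,"xyz": [30.8,19.2,-8],"angular": [0,0,-1.059]},{"gripper": 0,"xyz": [30.8,19.2,-8],"angular": [0,0,-1.059]},{"gripper": 0,"xyz": [30.8,19.2,-4],"angular": [0,0,-1.059]},{"gripper": 0,"xyz": [30.8,19.2,-3],"angular": [0,0,-1.059]},{"gripper": 0,"xyz": [30.8,19.2,-3],"angular": [0,0,-1.059]},{"gripper": 0,"xyz": [30.8,19.2,-3],"angular": [0,0,-1.059]}]}}

```text
clock: 34.3
position: [418.7, -290.3, 62.3]
ee_rot: [0.969, -0.248, 0.0, 0.0]
contact_force: [0.2, 0.7, 0.6]
gripper_width: 42.8
```

Run:
```python
from h import *
blocks("wrist"); cradle()
plan((418,-292.2,8.5,-28.7))
```

```text
wrist [270. 214.] 420.1 -293.0 39.1 17.6 -29.9
cradle [257. 220.] 601.3 21.0 11.1 10.1 67.9
pos [ 419.3 -289.9   62.7] phi -28.6 tilt [ 0.002 -0.001 -1.   ] t 34.4 w 42.6 F [0.  0.5 0. ] j [-0.29  1.36]
[-0.02  0.27  5.42] turn 0.002
```

Request:
{"name": "move_arm", "arguments": {"moves": [{"gripper": 0,"xyz": [0,0.25,4.0],"angular": [0,0,0]},{"gripper": 0,"xyz": [0,0.25,5.4],"angular": [0,0,0]},{"gripper": 0,"xyz": [0,0.25,5.4],"angular": [0,0,0]},{"gripper": -1,"xyz": [0,0.25,5.4],"angular": [0,0,0]},{"gripper": -1,"xyz": [0,0.25,5.4],"angular": [0,0,0]},{"gripper": -1,"xyz": [0,0.25,5.4],"angular": [0,0,0]},{"gripper": -1,"xyz": [0,0.25,5.4],"angular": [0,0,0]},{"gripper": -1,"xyz": [0,0.25,0],"angular": [0,0,0]},{"gripper": -1,"xyz": [0,0.25,-2.5],"angular": [0,0,0]},{"gripper": -1,"xyz": [0,0.25,-2.5],"angular": [0,0,0]}]}}

```text
clock: 35.65
position: [418.1, -293.1, 89.3]
ee_rot: [0.969, -0.247, 0.003, 0.0]
contact_force: [-0.7, 0.5, -1.0]
gripper_width: 16.6
```

Run:
```python
from h import *
plan((605.5,-14.8,50,-89.3))
```

```text
pos [ 418.1 -293.1   89.3] phi -28.6 tilt [ 0.005 -0.002 -1.   ] t 35.6 w 16.6 F [-0.7  0.5 -1. ] j [-0.29  1.36]
[  3.09 -33.41   3.98] turn 1.059
```

Request:
{"name": "move_arm", "arguments": {"moves": [{"gripper": -1,"xyz": [3.1,-33.4,0.5],"angular": [0,0,1.059]},{"gripper": -1,"xyz": [3.1,-33.4,0.5],"angular": [0,0,1.059]},{"gripper": -1,"xyz": [3.1,-33.4,0.5],"angular": [0,0,1.059]},{"gripper": -1,"xyz": [3.1,-33.4,0.5],"angular": [0,0,1.059]},{"gripper": -1,"xyz": [3.1,-33.4,0.5],"angular": [0,0,1.059]},{"gripper": -1,"xyz": [3.1,-33.4,0.5],"angular": [0,0,1.059]},{"gripper": -1,"xyz": [3.1,-33.4,2.9],"angular": [0,0,1.059]},{"gripper": -1,"xyz": [3.1,-33.4,3.9],"angular": [0,0,1.059]},{"gripper": -1,"xyz": [3.1,-33.4,3.9],"angular": [0,0,1.059]},{"gripper": -1,"xyz": [3.1,-33.4,3.9],"angular": [0,0,1.059]}]}}

```text
clock: 36.9
position: [604.2, -15.0, 48.5]
ee_rot: [0.711, -0.703, 0.0, -0.0]
contact_force: [-0.1, 0.6, -0.0]
gripper_width: 16.2
```

Run:
```python
from h import *
plan((605.5,-14.8,27.7,-89.3)); held()
```

```text
pos [604.2 -15.   48.5] phi -89.4 tilt [ 0.001 -0.    -1.   ] t 36.9 w 16.2 F [-0.1  0.6 -0. ] j [ 0.24 -0.23]
[-0.01 -0.13  2.08] turn -0.001
held bbox (246, 210, 39, 89) angle 90.0
```

Request:
{"name": "move_arm", "arguments": {"moves": [{"gripper": -1,"xyz": [0,-0.13,1.3],"angular": [0,0,0]},{"gripper": -1,"xyz": [0,-0.13,2.0],"angular": [0,0,0]},{"gripper": -1,"xyz": [0,-0.13,2.1],"angular": [0,0,0]},{"gripper": -1,"xyz": [0,-0.13,2.1],"angular": [0,0,0]},{"gripper": 0,"xyz": [0,-0.13,2.1],"angular": [0,0,0]},{"gripper": 0,"xyz": [0,-0.13,2.1],"angular": [0,0,0]},{"gripper": 0,"xyz": [0,-0.13,-0.7],"angular": [0,0,0]},{"gripper": 0,"xyz": [0,-0.13,-3.7],"angular": [0,0,0]},{"gripper": -1,"xyz": [4.4,-0.13,-1.7],"angular": [0,0,0]},{"gripper": -1,"xyz": [4.4,-0.13,-1.7],"angular": [0,0,0]}]}}

```text
clock: 38.2
position: [604.5, -60.3, 64.1]
ee_rot: [0.71, -0.704, -0.001, 0.001]
contact_force: [0.7, -0.2, -0.3]
gripper_width: 7.2
```

Run:
```python
from h import *
plan((605.5,-57,30,-89.3),(605.5,16,30,-89.3)); cradle()
```

```text
pos [604.5 -60.3  64.1] phi -89.5 tilt [-0.003  0.    -1.   ] t 38.2 w 7.2 F [ 0.7 -0.2 -0.3] j [ 0.17 -0.16]
[-0.33 -0.11  3.41] turn -0.004
[-7.63 -0.17  3.41] turn -0.004
cradle [263. 231.] 600.5 -20.3 39.5 12.7 76.7
```

Request:
{"name": "move_arm", "arguments": {"moves": [{"gripper": -1,"xyz": [0,-0.1,3.2],"angular": [0,0,0]},{"gripper": -1,"xyz": [0,-0.1,3.3],"angular": [0,0,0]},{"gripper": -1,"xyz": [-1.2,-0.1,3.3],"angular": [0,0,0]},{"gripper": -1,"xyz": [-2.4,-0.1,3.3],"angular": [0,0,0]},{"gripper": -1,"xyz": [-3.8,-0.12,3.3],"angular": [0,0,0]},{"gripper": -1,"xyz": [-5.2,-0.14,3.3],"angular": [0,0,0]},{"gripper": -1,"xyz": [-6.6,-0.15,3.3],"angular": [0,0,0]},{"gripper": -1,"xyz": [-7.6,-0.15,3.3],"angular": [0,0,0]},{"gripper": -1,"xyz": [-7.9,-0.15,3.3],"angular": [0,0,0]},{"gripper": -1,"xyz": [-7.9,-0.15,3.3],"angular": [0,0,0]}]}}

```text
clock: 39.5
position: [606.5, 15.0, 32.4]
ee_rot: [0.711, -0.703, 0.002, 0.003]
contact_force: [4.7, -24.0, 1.6]
gripper_width: 0.2
```

Request:
{"name": "move_arm", "arguments": {"moves": [{"gripper": -1,"xyz": [2.5,0,0],"angular": [0,0,0]},{"gripper": -1,"xyz": [3.5,0,-5],"angular": [0,0,0]},{"gripper": -1,"xyz": [3.5,-3,-9],"angular": [0,0,0]},{"gripper": -1,"xyz": [-0.6,-7.6,-9],"angular": [0,0,0]},{"gripper": -1,"xyz": [-0.6,-7.6,-9],"angular": [0,0,0]},{"gripper": -1,"xyz": [-0.6,-7.6,-6],"angular": [0,0,0]},{"gripper": -1,"xyz": [-0.6,-7.6,-6],"angular": [0,0,0]},{"gripper": -1,"xyz": [-0.6,-7.6,-6],"angular": [0,0,0]}]}}

```text
clock: 40.5
position: [682.3, 27.5, 92.5]
ee_rot: [0.711, -0.703, 0.0, 0.0]
contact_force: [0.4, 0.0, 0.6]
gripper_width: 0.1
```

Run:
```python
from h import *
plan((682,21,53,-89.3),(626,21,53,-89.3))
L,im,d,c=blocks("top")
s=cradle(); t=cv2.resize(im[150:240,195:310],(575,450),interpolation=cv2.INTER_CUBIC)
s=cv2.resize(s[165:255,195:240+35],(400,450),interpolation=cv2.INTER_CUBIC)
cv2.imwrite("pics/x1.png",np.hstack([t[:,175:],s]))
h=cv2.cvtColor(im,cv2.COLOR_BGR2HSV); m=cv2.inRange(h,(5,100,80),(18,255,255)); m[:150]=0;m[260:]=0
print([r for r in rects("top",m,66,2)])
```

```text
pos [682.3  27.5  92.5] phi -89.3 tilt [ 0. -0. -1.] t 40.5 w 0.1 F [0.4 0.  0.6] j [ 0.28 -0.26]
[0.65 0.04 3.95] turn 0.0
[0.58 5.64 3.95] turn 0.0
cradle [257. 220.] 601.3 21.0 11.1 10.1 67.9
[]
```

View pics/x1.png

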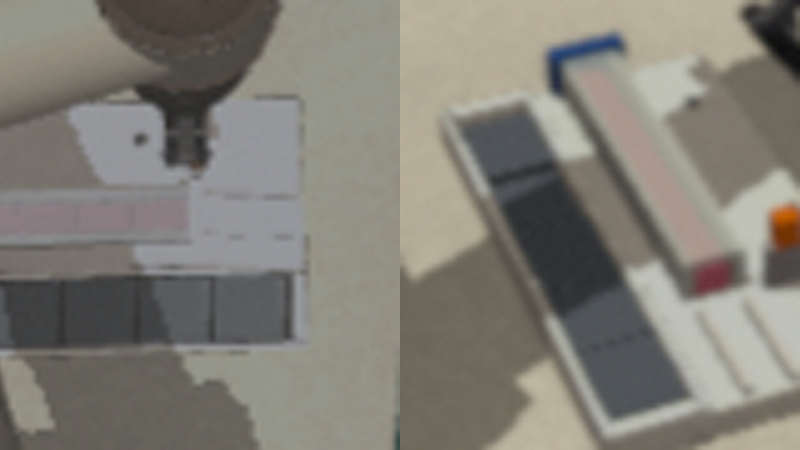

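All five blocks are in the tube and the gate head is clear. I'll push the gate shut.

Request:
{"name": "move_arm", "arguments": {"moves": [{"gripper": -1,"xyz": [0.65,0,2.5],"angular": [0,0,0]},{"gripper": -1,"xyz": [0.65,0,3.9],"angular": [0,0,0]},{"gripper": -1,"xyz": [0.65,0.6,3.9],"angular": [0,0,0]},{"gripper": -1,"xyz": [0.65,1.8,3.9],"angular": [0,0,0]},{"gripper": -1,"xyz": [0.65,3.0,3.9],"angular": [0,0,0]},{"gripper": -1,"xyz": [0.65,4.2,3.9],"angular": [0,0,0]},{"gripper": -1,"xyz": [0.65,5.3,3.9],"angular": [0,0,0]},{"gripper": -1,"xyz": [0.65,5.7,3.9],"angular": [0,0,0]},{"gripper": -1,"xyz": [0.65,5.8,3.9],"angular": [0,0,0]},{"gripper": -1,"xyz": [0.65,5.8,3.9],"angular": [0,0,0]}]}}

```text
clock: 41.85
position: [626.4, 20.6, 54.0]
ee_rot: [0.712, -0.703, 0.001, -0.002]
contact_force: [5.2, -0.5, 0.3]
gripper_width: 0.2
```

Request:
{"name": "move_arm", "arguments": {"moves": [{"gripper": -1,"xyz": [0,0.2,0],"angular": [0,0,0]},{"gripper": -1,"xyz": [0,0.4,0],"angular": [0,0,0]},{"gripper": -1,"xyz": [0,0.4,0],"angular": [0,0,0]}]}}

```text
clock: 42.22
position: [626.0, 20.8, 54.2]
ee_rot: [0.712, -0.702, 0.004, -0.005]
contact_force: [13.0, -1.7, -4.6]
gripper_width: -0.4
```

The gate hit its stop at 13 N. I'll retreat and go over the pod.

Run:
```python
from h import *
plan((425,395,170,-66),(690,20,54,None))
```

```text
pos [626.   20.8  54.2] phi -89.2 tilt [ 0.012  0.001 -1.   ] t 42.2 w -0.4 F [13.  -1.7 -4.6] j [ 0.29 -0.28]
[-37.7   19.45 -11.77] turn -0.405
[ 0.17 -6.4   0.1 ] turn 0
```

Request:
{"name": "move_arm", "arguments": {"moves": [{"gripper": -1,"xyz": [0,-2.0,0],"angular": [0,0,0]},{"gripper": -1,"xyz": [0,-3.0,-5],"angular": [0,0,0]},{"gripper": -1,"xyz": [0,-2,-11],"angular": [0,0,0]},{"gripper": -0.1,"xyz": [-37.7,19.5,-11.8],"angular": [0,0,-0.405]},{"gripper": -0.1,"xyz": [-37.7,19.5,-11.8],"angular": [0,0,-0.405]},{"gripper": -0.1,"xyz": [-37.7,19.5,-11.8],"angular": [0,0,-0.405]},{"gripper": -0.1,"xyz": [-37.7,19.5,-11.8],"angular": [0,0,-0.405]},{"gripper": -0.1,"xyz": [-37.7,19.5,-11.8],"angular": [0,0,-0.405]},{"gripper": -0.1,"xyz": [-37.7,19.5,-11.8],"angular": [0,0,-0.405]},{"gripper": -0.1,"xyz": [-37.7,19.5,-11.8],"angular": [0,0,-0.405]}]}}

```text
clock: 43.48
position: [418.4, 395.2, 170.3]
ee_rot: [0.838, -0.545, -0.0, 0.002]
contact_force: [1.2, 0.2, 0.3]
gripper_width: 38.7
```

Run:
```python
from h import *
plan()
c=arm.get_calibration("wrist"); im,d=arm.get_image("wrist"); np.savez("w7.npz",im=im,d=d,**c)
t,_=arm.get_image("top"); h=cv2.cvtColor(t,cv2.COLOR_BGR2HSV); m=cv2.inRange(h,(5,100,80),(18,255,255)); m[:150]=0;m[260:]=0
print("gate",[r for r in rects("top",m,66,2)])
uv=proj("wrist",[[429,358,40]],c)[0]; print(uv)
u,v=np.clip(uv-[80,60],0,[352,264]).astype(int); print(u,v)
cv2.imwrite("pics/w7.png",cv2.resize(im[v:v+120,u:u+160],None,fx=5,fy=5,interpolation=cv2.INTER_CUBIC))
```

```text
pos [418.4 395.2 170.3] phi -66.1 tilt [-0.003 -0.003 -1.   ] t 43.5 w 38.7 F [1.2 0.2 0.3] j [ 1.04 -0.62]
gate [(array([269., 192.]), 603.5, 19.9, 12.4, 6.2, -1.0)]
[271.11773139 144.05547057]
191 84
```

View pics/w7.png

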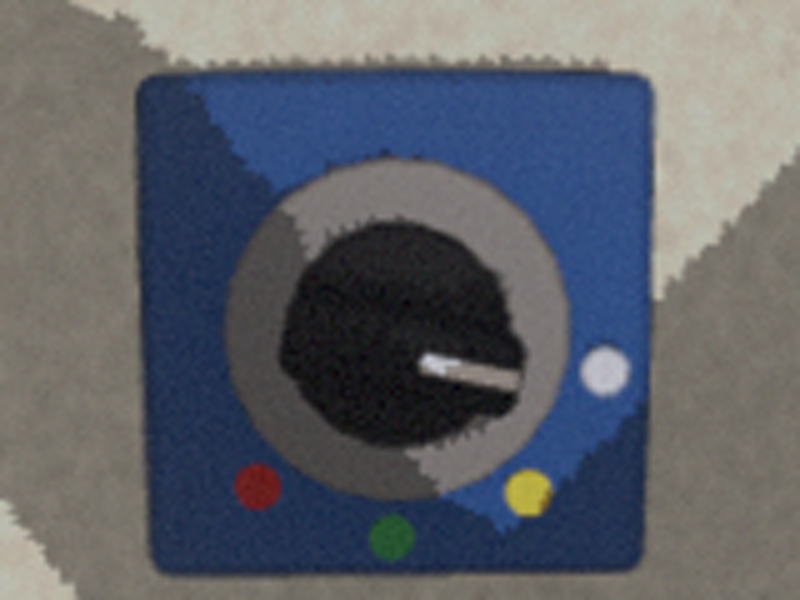

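The gate is shut. The pointer line at (433,364)–(520,382) stands at white, and the green dot is at (391,538).

Run:
```python
from h import *
c=dict(np.load("w7.npz")); f=lambda l:np.array(l)/5+[191-.4,84-.4]
dots=cast("wrist",f([[605,371],[528,493],[391,538],[258,487]]),30,c)[:,:2]; print(dots.round(1))
P=cast("wrist",f([[137,77],[653,77],[640,574],[152,574]]),30,c)[:,:2]; print("corners",P.round(1).tolist(),P.mean(0))
ring=cast("wrist",f([[226,330],[569,330],[398,157],[395,499]]),33,c)[:,:2]; print("ring",ring.round(1).tolist(),(ring.mean(0)).round(1))
a=np.array([.2,.9,1.6,2.3])
# fit: dots = C + 41 R(yaw)(-cos a, sin a)
U=np.c_[-np.cos(a),np.sin(a)]; z=U[:,0]+1j*U[:,1]; w=dots[:,0]+1j*dots[:,1]
s=np.polyfit(z,w,1); print("scale",abs(s[0]),"yaw",np.degrees(np.angle(s[0])),"C",s[1])
q=cast("wrist",f([[433,364],[520,382]]),74,c)[:,:2]; print("ptr",q.round(1),np.degrees(np.arctan2(*(q[1]-q[0])[::-1])))
```

```text
[[387.4 354.8]
 [390.8 382.7]
 [411.5 401.8]
 [439.4 402.9]]
corners [[491.7, 339.3], [402.9, 299.5], [363.1, 388.5], [451.9, 427.7]] [427.38578982 363.72217202]
ring [[456.9, 376.7], [397.7, 350.3], [440.5, 333.9], [414.4, 393.7]] [427.4 363.7]
scale 40.90431348036874 yaw 24.35472802609335 C (427.2157547706582+363.9601180881811j)
ptr [[422.6 362.5]
 [408.5 359.4]] -167.5619786640706
```

Run:
```python
from h import *
c=dict(np.load("w7.npz")); d=c["d"]; K,R,t=c["camera_matrix"],c["R"],c["t"]
v,u=np.mgrid[120:190:3,230:310:2].reshape(2,-1)
x=(np.c_[u,v]-K[:2,2])/K[0,0]; r=np.linalg.norm(x,axis=1,keepdims=True)
ray=np.c_[x/r*np.tan(r),np.ones(len(x))]*d[v,u][:,None]; W=(ray-t)@R
L=W[:,:2]-[427.3,363.8]; a=np.radians(12.8); al=L@[np.cos(a),np.sin(a)]; ac=L@[-np.sin(a),np.cos(a)]
for lo,hi in((0,6),(9,13),(13,17),(17,21),(21,25)):
    k=(abs(ac)>=lo)&(abs(ac)<hi)&(abs(al)<12); print("across",lo,hi,np.percentile(W[k,2],[10,50,90]).round(1) if k.any() else None)
plan((427.3,363.8,100,12.8))
```

```text
across 0 6 [71.5 72.4 73.7]
across 9 13 [42.3 42.8 43.6]
across 13 17 [41.8 42.4 43.4]
across 17 21 [34.7 42.  43.2]
across 21 25 [33.8 34.9 35.8]
pos [417.5 398.  170.3] phi -65.8 tilt [-0.002 -0.002 -1.   ] t 43.6 w 38.2 F [ 0.8 -0.1  0.1] j [ 1.04 -0.62]
[3.52 0.49 7.03] turn -1.371
```

Request:
{"name": "move_arm", "arguments": {"moves": [{"gripper": -0.1,"xyz": [3.5,0.5,3],"angular": [0,0,-1.371]},{"gripper": -0.1,"xyz": [3.5,0.5,5],"angular": [0,0,-1.371]},{"gripper": -0.1,"xyz": [3.5,0.5,7],"angular": [0,0,-1.371]},{"gripper": -0.1,"xyz": [3.5,0.5,7],"angular": [0,0,-1.371]},{"gripper": -0.1,"xyz": [3.5,0.5,7],"angular": [0,0,-1.371]},{"gripper": -0.1,"xyz": [3.5,0.5,7],"angular": [0,0,-1.371]},{"gripper": -0.1,"xyz": [3.5,0.5,7],"angular": [0,0,-1.371]},{"gripper": -0.1,"xyz": [3.5,0.5,7],"angular": [0,0,-1.371]},{"gripper": -0.1,"xyz": [3.5,0.5,7],"angular": [0,0,-1.371]}]}}

```text
clock: 44.7
position: [429.9, 359.4, 100.4]
ee_rot: [0.994, 0.107, -0.001, 0.001]
contact_force: [-0.1, 0.2, 0.0]
gripper_width: 38.5
```

Run:
```python
from h import *
plan((427.3,363.8,52,12.8))
```

```text
pos [429.9 359.4 100.4] phi 12.3 tilt [-0.002 -0.003 -1.   ] t 44.7 w 38.5 F [-0.1  0.2  0. ] j [0.99 0.8 ]
[-0.14 -0.5   4.84] turn -0.008
```

Request:
{"name": "move_arm", "arguments": {"moves": [{"gripper": -0.1,"xyz": [-0.14,-0.5,1],"angular": [0,0,-0.008]},{"gripper": -0.1,"xyz": [-0.14,-0.5,3.5],"angular": [0,0,-0.008]},{"gripper": -0.1,"xyz": [-0.14,-0.5,4.8],"angular": [0,0,-0.008]},{"gripper": -0.1,"xyz": [-0.14,-0.5,4.8],"angular": [0,0,-0.008]},{"gripper": -1,"xyz": [-0.14,-0.5,4.8],"angular": [0,0,-0.008]},{"gripper": -1,"xyz": [-0.14,-0.5,4.8],"angular": [0,0,-0.008]},{"gripper": -1,"xyz": [-0.14,-0.5,4.8],"angular": [0,0,-0.008]},{"gripper": -1,"xyz": [-0.14,-0.5,4.8],"angular": [0,0,-0.008]}]}}

```text
clock: 45.7
position: [428.8, 363.3, 53.9]
ee_rot: [0.994, 0.112, -0.0, 0.002]
contact_force: [4.6, -8.3, 1.1]
gripper_width: 13.1
```

Run:
```python
from h import *
plan((427.3,363.8,52,-67.4))
```

```text
pos [428.8 363.3  53.9] phi 12.9 tilt [ 0.    -0.003 -1.   ] t 45.7 w 13.1 F [ 4.6 -8.3  1.1] j [0.99 0.8 ]
[-0.14 -0.09  0.19] turn 1.401
```

Request:
{"name": "move_arm", "arguments": {"moves": [{"gripper": -1,"xyz": [0,0.08,0],"angular": [0,0,0.18]},{"gripper": -1,"xyz": [0,0.08,0],"angular": [0,0,0.36]},{"gripper": -1,"xyz": [0,0.08,0],"angular": [0,0,0.54]},{"gripper": -1,"xyz": [0,0.08,0],"angular": [0,0,0.72]},{"gripper": -1,"xyz": [0,0.08,0],"angular": [0,0,0.9]},{"gripper": -1,"xyz": [0,0.08,0],"angular": [0,0,1.08]},{"gripper": -1,"xyz": [0,0.08,0],"angular": [0,0,1.26]},{"gripper": -1,"xyz": [0,0.08,0],"angular": [0,0,1.4]},{"gripper": -1,"xyz": [0,0.08,0],"angular": [0,0,1.41]},{"gripper": -1,"xyz": [0,0.08,0],"angular": [0,0,1.41]}]}}

```text
clock: 46.95
position: [427.7, 360.6, 53.9]
ee_rot: [0.829, -0.559, 0.001, 0.004]
contact_force: [1.6, -10.1, 5.9]
gripper_width: 12.7
```

Run:
```python
from h import *
plan((427.3,363.8,52,-67.4)); print(arm.read_state()["wrist_torque"])
```

```text
pos [427.7 360.6  53.9] phi -67.9 tilt [-0.003 -0.007 -1.   ] t 47.0 w 12.7 F [  1.6 -10.1   5.9] j [ 0.99 -0.61]
[-0.31 -0.08  0.19] turn -0.009
[-2.76843999 -0.47403899  0.06125904]
```

Request:
{"name": "move_arm", "arguments": {"moves": [{"gripper": -0.1,"xyz": [0,0,0],"angular": [0,0,0]},{"gripper": -0.1,"xyz": [0,0,0],"angular": [0,0,0]},{"gripper": -0.1,"xyz": [0,0,0],"angular": [0,0,0]},{"gripper": -0.1,"xyz": [0,0,-5],"angular": [0,0,0]},{"gripper": -0.1,"xyz": [0,0,-10],"angular": [0,0,0]},{"gripper": -0.1,"xyz": [-5,0,-12],"angular": [0,0,0]},{"gripper": -0.1,"xyz": [-5,0,-12],"angular": [0,0,0]},{"gripper": -0.1,"xyz": [-5,0,-12],"angular": [0,0,0]},{"gripper": -0.1,"xyz": [-5,0,-12],"angular": [0,0,0]}]}}

```text
clock: 48.08
position: [409.3, 410.0, 172.0]
ee_rot: [0.829, -0.559, 0.0, 0.001]
contact_force: [0.4, -0.4, 0.4]
gripper_width: 38.6
```

Run:
```python
from h import *
plan()
c=arm.get_calibration("wrist"); im,d=arm.get_image("wrist"); np.savez("w8.npz",im=im,d=d,**c)
uv=proj("wrist",[[427,364,40]],c)[0]
u,v=np.clip(uv-[60,45],0,[392,294]).astype(int); print(u,v)
t,_=arm.get_image("top"); 
a=cv2.resize(im[v:v+90,u:u+120],None,fx=4,fy=4,interpolation=cv2.INTER_CUBIC)
b=cv2.resize(t[160:250,200:300],(400,360),interpolation=cv2.INTER_CUBIC)
cv2.imwrite("pics/w8.png",np.hstack([a,b])[:,:800])
h=cv2.cvtColor(t,cv2.COLOR_BGR2HSV); m=cv2.inRange(h,(5,100,80),(18,255,255)); m[:150]=0;m[260:]=0
print("gate",[r for r in rects("top",m,66,2)])
```

```text
pos [409.3 410.  172. ] phi -67.9 tilt [-0.001 -0.002 -1.   ] t 48.1 w 38.6 F [ 0.4 -0.4  0.4] j [ 1.07 -0.68]
206 86
gate [(array([269., 192.]), 603.5, 19.9, 12.4, 6.2, -1.0)]
```

View pics/w8.png

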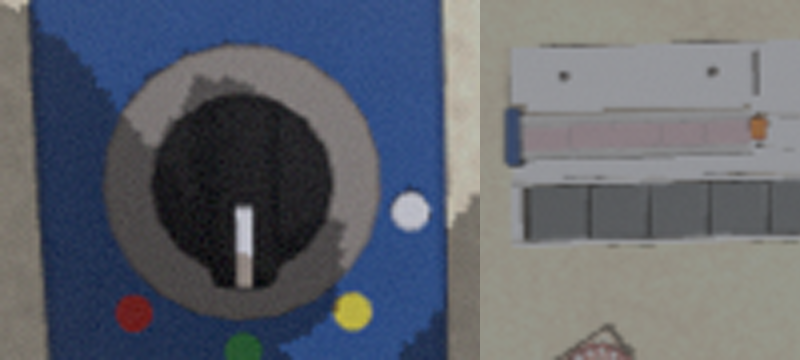

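The pointer at u≈244 points straight at the green dot, also at u≈244. The gate head stands at the mouth. One last number check against the first picture, then I'll hand in.

Run:
```python
from h import *
im=np.load("top0.npz")["im"]; h=cv2.cvtColor(im,cv2.COLOR_BGR2HSV); m=cv2.inRange(h,(5,100,80),(18,255,255)); m[:150]=0;m[260:]=0
print("gate at start",[r for r in rects("top",m,66,2)])
c=dict(np.load("w8.npz")); q=cast("wrist",np.array([[244,208],[244,286]])/4+[206-.4,86-.4],74,c)[:,:2]
print("a",np.radians(180+24.35)-np.arctan2(*(q[1]-q[0])[::-1]))
```

```text
gate at start [(array([269., 192.]), 603.5, 19.9, 12.4, 6.2, -1.0)]
a 1.6088827579484717
```

```bash
python3 -c "
from bench import arm; print(arm.job_done())"
```

```text
the job is handed in; nothing more can be done
None
```

The job is done and handed in at about 48 s on the robot's clock. No verdict was reported.

- **Gate opening:** Plates 1 to 3 were solid and plate 4 sank. Pressing it down 14 mm moved the gate head about 36 mm open.
- **Loading:** All five blocks on the mat went through the cradle and were pushed in until the fingertips stopped at the mouth. The side and top pictures showed all five in the tube before I shut the gate.
- **Shutting the gate:** I pushed the gate head until it stopped at 13 N. From the top camera it is back at exactly its starting position.
- **Selector:** I then turned it from white to green. The wrist camera reads 1.61 rad, against 1.6 for green.
- **End state:** The gripper was open and clear above the pod, with about 0 N of contact.

The only disagreement was in placing the first block. At the first lowering the fingertips touched the cradle walls, with the block about 1 mm off centre. I corrected this before letting go. I did not measure the cast, jar or stone again at the end; no planned move came near them.

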